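# Layer glass discs in a microwave kiln and put the lid on

## Robot

A 6-joint arm with a two-finger parallel gripper is mounted at the origin on the work surface. World frame = base frame: x ahead of the robot, y to its left, z up, the work surface at z = 0. Lengths are in mm, angles in degrees, forces in N, time in s.
With the tool pointing down it reaches from about 350 to 850 mm from the base axis. Payload 8.1 kg.
Tool frame: the origin (TCP) lies midway between the tips of the shut fingers; the grasp point (between the pads) lies 19 mm behind it; x points along the fingers, z is the direction in which the jaws open and shut, and the axes are right-handed (so a half turn about x gives the same grasp; the last joint's range is limited). The gripper opens to 85 mm and grips with 20 to 120 N. Pads are 22 mm wide; open, the fingers measure 114 mm over their backs; the gripper's body (76 mm by 85 mm) begins 54 mm behind the grasp point. The pads swing forward as they close: fully open they stand 13 mm farther back than shut.
Start: joints at [-78.117, 7.471, 85.268, -0, 87.261, -4.893], TCP at [173.201, -574.462, 231.292] pointing down, gripper open.
Joint ranges: [-169.43, 169.43], [-51.17, 129.36], [1.28, 143.12], [-76.62, 256.62], [0, 156.53], [-152.29, 152.29]. Speed limits (degrees/s): [136.94, 136.94, 159.86, 180, 180, 180].

## Interface

Orientations are given as [roll, pitch, yaw] about the fixed x, y, z axes, in that order (R = Rz(yaw) Ry(pitch) Rx(roll)).
In Python, from bench import r gives the robot as it stands. The module is installed in compiled form; this text tells all that it offers.
- The arm moves only by the tool servo_tool, never from a script. Its argument "commands" is a list that holds one entry, the list of rows, each a list of 7 numbers: the closure in counts, from 0 (fully open) to 255 (shut), then the shift along the tool's x, y, z in cm, then the turn, a rotation vector about the tool's x, y, z in degrees. A call has 1 to 8 rows; each row is the pose to reach, as a shift and turn from the pose commanded when the call began, along the tool's axes at that moment; what a row does not reach only later rows make up. A row lasts 1/10 s, in which the tool goes at most 50 mm and 8.59 degrees, less where a joint would pass 70% of its speed; a pose out of reach is approached as far as the arm can. A call with a gripper value outside its range is refused whole. The fingers move at their own pace and stop on an object; "force" is the grip in N (left out, the last holds). Time passes only in rows, so rows that repeat a pose let the fingers close. It gives the time, the measured TCP pose, the force and the opening at its end, in the units of the state.
- r.sense(): the state, without advancing time (a new reading comes with each control period).
- r.snapshot(name): name is "side" or "top"; returns (picture, depth): 400x640x3 uint8, red, green, blue; 400x640 float32, mm along the optical axis (not along the pixel's ray), 0 where there is no reading.
- r.calibration(name): a dict with "fx", "fy", "cx", "cy" (pixels), "pose" (4x4, takes a point from camera to world coordinates). Camera axes: x right, y down, z forward; pixel columns grow to the right and rows downward; lengths in mm; the calibration is good to about 2 mm. A picture is of the moment at which its call begins. calibration takes no time and is no camera call.
- r.hand_in(): hands the job in, once; it reports no verdict.
The state is a dict: "time": time; "joint_pos": joint angles; "qd": joint speeds; "joint_efforts": joint torques, N m; "tool_pos": TCP position; "tcp_rot": TCP orientation; "ft_force": force on the tool from outside, world axes, zero at the start; "wrist_torque": the same for the moment, N m; "finger_gap": finger opening in mm.
Only numpy, scipy, OpenCV 4.12 (cv2) and the standard library are available. Lean on these libraries where they do the work, as an engineer would, in place of code of your own. Each camera call takes 0.05 s, during which the arm holds its last target.

## Task

Load the small round kiln: from the sloping drainer take the white, the blue and the amber glass disc and layer them flat on the raised platform of the kiln base as one centred stack with flush edges, white first, blue on it and amber on top, setting each down gently and never letting it fall. Then lower the kiln's lid gently over the finished stack so that it sits flat and fully home on the base with the stack still straight. Leave the green disc and the other things on the table where they are.

Things in the scene. Friction and masses are not known exactly. Their poses are not given: they have to be found in the camera images.
- white_center (a point): centre (half-way up) of the loose white glass disc, 60 mm across, 8 mm thick, about 0.057 kg, z along its axis away from the face it rests on. It starts on the drainer's 35 degree slope, its lower edge against the lip; the four discs lie in a row, about 98 mm apart centre to centre (gaps about 38 mm, at least 30 mm), in any order
- blue_center (a point): centre (half-way up) of the loose blue glass disc, 60 mm across, 8 mm thick, about 0.057 kg, z along its axis away from the face it rests on. It starts on the drainer's 35 degree slope, its lower edge against the lip; the four discs lie in a row, about 98 mm apart centre to centre (gaps about 38 mm, at least 30 mm), in any order
- amber_center (a point): centre (half-way up) of the loose amber glass disc, 60 mm across, 8 mm thick, about 0.057 kg, z along its axis away from the face it rests on. It starts on the drainer's 35 degree slope, its lower edge against the lip; the four discs lie in a row, about 98 mm apart centre to centre (gaps about 38 mm, at least 30 mm), in any order
- green_center (a point): centre (half-way up) of the loose green glass disc, 60 mm across, 8 mm thick, about 0.057 kg, z along its axis away from the face it rests on. It starts on the drainer's 35 degree slope, its lower edge against the lip; the four discs lie in a row, about 98 mm apart centre to centre (gaps about 38 mm, at least 30 mm), in any order. Not wanted: it stays where it is
- drainer: fixed draining stand: grey slotted board 400 mm wide, 135 mm up its slope, in an aluminium tray (x -106 to 70 mm, 440 mm along y, rim 15 mm high). Origin at table level; y along the row of discs. The board rises 35 degrees towards +x, outward normal (-0.574, 0, 0.819): from its low edge (x -60, z 24 mm), where a lip stands 7 mm proud, to x 51, z 101 mm. Fingers can straddle a disc along y
- kiln_base: fixed round base of a small microwave kiln, tan ceramic fibre, 150 mm across: its flat rim is 28 mm above the table, and in the middle rises a mauve-grey platform 88 mm across and 6 mm higher. Origin at the table under its centre, z up
- platform (a point): centre of the top face of the kiln base's raised platform, 34 mm above the table, z up; the stack goes here
- kiln_lid: loose tan fibre lid, upright on the table at the start: 150 mm across, 94 mm tall, 0.2 to 0.42 kg; hollow underneath 100 mm wide, 36 mm high at the wall and 42 mm in the middle, so the platform enters with 6 mm to spare all round. Origin at the centre of its underside, z up. It stands beyond the base, on the robot's left. Seated, the underside lies on the base's rim
- lid_grip (a point): on the lid's axis, 82 mm above its underside: middle of the grip neck, a round post 40 mm across from 70 to 94 mm above the underside (with a dark vent hole in its top); below it the lid's shoulder spreads out at 64 mm
- nippers: loose bystander: wheeled glass nippers with blue handles lying flat, about 170 x 75 x 18 mm, origin under the middle, x towards the jaws
- marker: loose bystander: yellow marker with a black cap lying flat, 147 x 9 x 9 mm, origin under the middle of its yellow barrel, x along it
- glue: loose bystander: white glue bottle with a grey label and a nozzle, 38 mm across, 125 mm tall, origin under its centre
- alcohol: loose bystander: white bottle with a blue label, 64 mm across, 170 mm tall, origin under its centre
- frit: loose bystander: green glass jar with a steel lid, 60 mm across, 75 mm tall, origin under its centre
- can: loose bystander: yellow drinks can, 66 mm across, 122 mm tall, origin under its centre
Not all that is in view belongs to the job. What is meant by the part that bears white_center is not yellow, and is the larger of those in its own colour.

How it is judged (in metres and radians):
On the way, in this order (a step that is already met when the one before it is completed fails the run):
1. the white disc lies flat and centred on the platform, let go (horizontal distance between white_center and platform below 0.007 m and z of white_center in the frame of platform between 0.002 and 0.006 m and angle between white_center's own z axis and vertical below 0.06 rad and contact force between the fingers and white below 0.05 N and linear speed of white below 0.02 m/s), for 0.2 s.
2. the blue disc lies flat and centred on the white one, let go (horizontal distance between each of white_center, blue_center and platform below 0.007 m and z of white_center in the frame of platform between 0.002 and 0.006 m and angle between each of white_center, blue_center's own z axis and vertical below 0.06 rad and z of blue_center in the frame of platform between 0.01 and 0.014 m and horizontal distance between blue_center and white_center below 0.005 m and contact force between the fingers and blue below 0.05 N and linear speed of blue below 0.02 m/s), for 0.2 s.
3. the amber disc lies flat and centred on the blue one, let go (horizontal distance between each of white_center, blue_center, amber_center and platform below 0.007 m and z of white_center in the frame of platform between 0.002 and 0.006 m and angle between each of white_center, blue_center, amber_center's own z axis and vertical below 0.06 rad and z of blue_center in the frame of platform between 0.01 and 0.014 m and horizontal distance between blue_center and white_center below 0.005 m and z of amber_center in the frame of platform between 0.018 and 0.022 m and horizontal distance between amber_center and blue_center below 0.005 m and contact force between the fingers and amber below 0.05 N and linear speed of amber below 0.02 m/s), for 0.2 s.
At the end, for the whole second after the job is handed in: White, blue and amber discs lie flat in that order on the platform, each within 7 mm of its centre and within 5 mm of the disc beneath; the lid rests fully home on the base (underside within 2 mm of the rim, tilted under 0.03 rad, within 7.5 mm of centre), released and at rest (horizontal distance between each of white_center, blue_center, amber_center and platform below 0.007 m and z of white_center in the frame of platform between 0.002 and 0.006 m and angle between each of white_center, blue_center, amber_center's own z axis and vertical below 0.06 rad and z of blue_center in the frame of platform between 0.01 and 0.014 m and horizontal distance between blue_center and white_center below 0.005 m and z of amber_center in the frame of platform between 0.018 and 0.022 m and horizontal distance between amber_center and blue_center below 0.005 m and horizontal distance between kiln_lid and kiln_base below 0.0075 m and z of kiln_lid in the frame of kiln_base between 0.026 and 0.0298 m and angle between kiln_lid's own z axis and vertical below 0.03 rad and contact force between the fingers and kiln_lid below 0.05 N and linear speed of each of kiln_lid, white, blue, amber below 0.02 m/s); the robot touches nothing.
It fails at once if a glass disc falls freely (more than about a centimetre) instead of being set down ((linear speed of white above 0.45 m/s and contact force between each of the fingers, the arm and white below 0.02 N) or (linear speed of blue above 0.45 m/s and contact force between each of the fingers, the arm and blue below 0.02 N) or (linear speed of amber above 0.45 m/s and contact force between each of the fingers, the arm and amber below 0.02 N)).
It fails at once if the lid falls freely (more than about a centimetre) instead of being lowered (linear speed of kiln_lid above 0.45 m/s and contact force between each of the fingers, the arm and kiln_lid below 0.02 N).
It fails at once if the green disc is moved more than 20 mm (distance of green_center from where it was at the start of the episode above 0.02 m).
It fails at once if a bystander (nippers, marker, glue bottle, alcohol bottle, jar, can) is moved more than 25 mm or knocked over (distance of any of nippers, marker, glue, alcohol, frit, can from where it was at the start of the episode above 0.025 m or angle between any of nippers, marker, glue, alcohol, frit, can's own z axis and vertical above 0.3 rad).
It also fails if it takes over 72 s, if anything falls off the work surface, if the arm or the gripper's body presses on something with over 40 N, if the wrist force passes 120 N, or if a joint passes its speed limit or range.

## Working session

There is one attempt and no reset: what is moved stays moved. The work goes in short steps, Python scripts to look and compute and a tool call to move; the robot and the scene stay as the last step left them, time stands still between calls to the robot, and variables do not carry over. Pictures are saved under pics/ and viewed, and the job is handed in when it is done.

Besides the shell and the picture viewer there is one more tool, called after "Call:" by a JSON object that holds its "op" and its "data", one argument or row to a line. servo_tool: Moves the arm, as the interface text tells. Its arguments: {"type":"object","properties":{"commands":{"type":"array","items":{"type":"array","items":{"type":"array","items":{"type":"number"}}}},"force":{"type":"number"}},"required":["commands"]}

```bash
mkdir -p pics; ls; python3 - <<'E'
from bench import r
import cv2,numpy as np
np.set_printoptions(precision=3,suppress=True)
print(r.sense())
for n in("side","top"):
    p,d=r.snapshot(n); cv2.imwrite(f"pics/{n}0.png",p[:,:,::-1]); np.save(f"{n}0.npy",d); np.save(f"{n}0p.npy",p); print(n,r.calibration(n))
E
```

```text
pics
{'time': 0.0, 'joint_pos': array([-78.119,   7.514,  85.33 ,  -0.001,  87.261,  -4.891]), 'qd': array([ 0.096,  0.153, -0.011, -0.005, -0.043,  0.005]), 'joint_efforts': array([  0.   , -56.94 , -50.055,  -0.   ,   0.015,  -0.   ]), 'tool_pos': array([ 173.06 , -573.922,  230.241]), 'tcp_rot': array([175.522,  89.894, 102.294]), 'ft_force': array([ 0.177,  0.21 , -0.853]), 'wrist_torque': array([0.015, 0.002, 0.007]), 'finger_gap': 85.31640819191847}
side {'fx': 490.17677078892143, 'fy': 490.17677078892143, 'cx': 326.6727048454216, 'cy': 199.4777351036116, 'pose': array([[ -0.911,  -0.241,   0.335, 171.381],
       [ -0.413,   0.527,  -0.743, 886.102],
       [  0.002,  -0.815,  -0.58 , 751.147],
       [  0.   ,   0.   ,   0.   ,   1.   ]])}
top {'fx': 376.2705256921672, 'fy': 376.2705256921672, 'cx': 315.8480593639984, 'cy': 198.20403187749753, 'pose': array([[  -0.121,   -0.972,    0.204,  333.622],
       [  -0.993,    0.118,   -0.027,   38.378],
       [   0.002,   -0.206,   -0.979, 1030.683],
       [   0.   ,    0.   ,    0.   ,    1.   ]])}
```

View pics/side0.png

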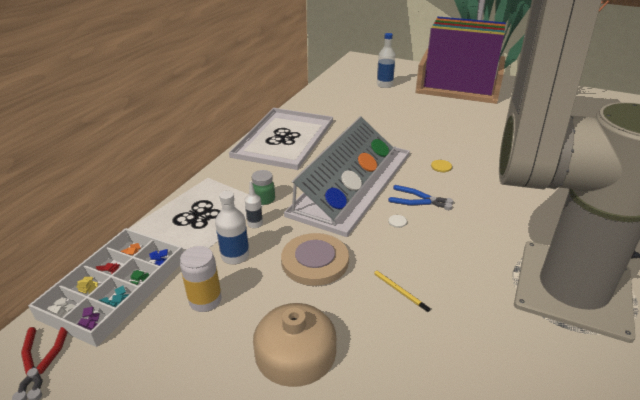

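View pics/top0.png

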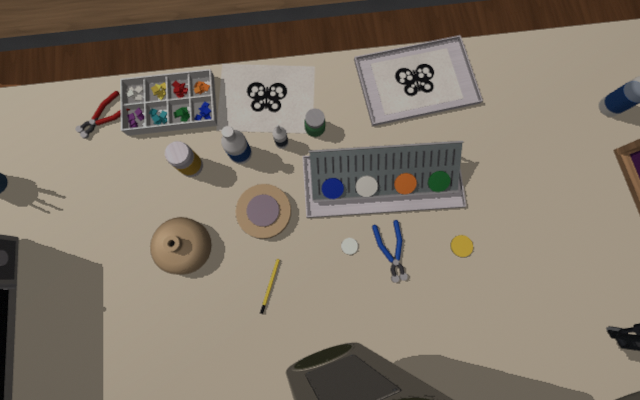

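```bash
cat > h.py <<'E'
import numpy as np,cv2
from bench import r
np.set_printoptions(precision=2,suppress=True)
def ray(c,u,v):
    d=np.array([(u-c['cx'])/c['fx'],(v-c['cy'])/c['fy'],1.]); T=c['pose']; return T[:3,3],T[:3,:3]@d
def hit(c,u,v,n,k): # plane n.x=k
    o,d=ray(c,u,v); return o+d*((k-n@o)/(n@d))
def cloud(c,D):
    v,u=np.mgrid[:400,:640]; P=np.stack([(u-c['cx'])/c['fx']*D,(v-c['cy'])/c['fy']*D,D],-1)
    return P@c['pose'][:3,:3].T+c['pose'][:3,3]
def blobs(p,h0,h1,s0,v0,s1=255,amin=40):
    h=cv2.cvtColor(p,cv2.COLOR_RGB2HSV); m=cv2.inRange(h,(h0,s0,v0),(h1,s1,255))
    n,l,st,ce=cv2.connectedComponentsWithStats(m)
    return [(st[i],ce[i],l==i) for i in range(1,n) if st[i][4]>=amin]
E
python3 - <<'E'
from h import *
for n in("side","top"):
    p=np.load(n+'0p.npy');D=np.load(n+'0.npy');c=r.calibration(n);P=cloud(c,D)
    hs=cv2.cvtColor(p,cv2.COLOR_RGB2HSV)
    pts={'side':dict(b=(335,198),w=(351,180),a=(367,161),g=(380,147),sw=(398,221),plat=(316,253),rim=(290,262),post=(293,312),can=(200,285),table=(350,300)),
     'top':dict(b=(333,188),w=(367,186),a=(405,184),g=(439,181),sw=(349,246),plat=(263,210),rim=(244,222),lid=(190,240),post=(172,243),can=(180,155),frit=(315,118),alc=(230,135),glue=(280,130),table=(300,300),boardtop=(385,150))}[n]
    for k,(u,v) in pts.items(): print(n,k,hs[v,u],P[v,u])
E
```

```text
side b [115 190 130] [561.07 -26.47  49.8 ]
side w [ 21  23 190] [ 555.76 -118.88   49.57]
side a [ 12 184 184] [ 552.25 -228.64   48.34]
side g [ 66 149  96] [ 545.42 -317.93   48.71]
side sw [ 19  25 213] [403.83 -55.61   7.77]
side plat [172  34 142] [523.78 162.2   34.94]
side rim [ 16  90 182] [564.08 207.61  31.11]
side post [ 16  89 149] [465.25 377.72  93.77]
side can [ 20 163 147] [665.57 377.97  76.19]
side table [ 18  50 189] [416.38 226.18  -2.38]
top b [114 212 112] [559.86 -37.18  51.7 ]
top w [ 20  19 162] [ 555.14 -128.86   48.31]
top a [ 12 196 156] [ 548.49 -231.42   47.53]
top g [ 66 167  75] [ 545.37 -323.4    48.96]
top sw [ 33  13 177] [404.89 -62.64   7.36]
top plat [164  32 119] [526.52 156.31  32.93]
top rim [ 16  88 154] [501.08 210.63  27.58]
top lid [ 16  90 136] [464.96 344.89  66.13]
top post [10 43 18] [461.03 385.96  79.62]
top can [169  12 175] [675.54 341.36 120.8 ]
top frit [  6  10 129] [753.42 -12.15  76.72]
top alc [ 13  11 160] [694.56 203.03 167.03]
top glue [10 10 79] [721.4   84.51  98.36]
top table [ 18  46 161] [280.13  85.16   1.34]
top boardtop [90 12 84] [ 633.37 -181.01   99.08]
```

```bash
cat > disc.py <<'E'
from h import *
def ell(m):
    cs,_=cv2.findContours(m.astype(np.uint8),cv2.RETR_EXTERNAL,cv2.CHAIN_APPROX_NONE); c=max(cs,key=cv2.contourArea); return cv2.fitEllipse(c)
E
python3 - <<'E'
from disc import *
col=dict(b=(105,125,120,60),a=(5,15,140,80),g=(55,75,100,40))
seed={'side':dict(b=(335,198),w=(351,180),a=(367,161),g=(380,147)),'top':dict(b=(333,188),w=(367,186),a=(405,184),g=(439,181))}
for n in("side","top"):
    p=np.load(n+'0p.npy');D=np.load(n+'0.npy');c=r.calibration(n);px={}
    for k in 'bwag':
        s=seed[n][k]
        bl=blobs(p,10,35,10,130,s1=45) if k=='w' else blobs(p,*col[k])
        for st,ce,m in bl:
            if m[s[1],s[0]]: px[k]=ell(m); print(n,k,st,px[k])
    yaw=0
    for it in range(4):
        nn=np.array([-.574*np.cos(yaw),-.574*np.sin(yaw),.819])
        # top plane passes through (-40,z47.8) in the drainer: need x offset from depth-free: intersect at z=47.8 for centre
        C={k:hit(c,*px[k][0],np.array([0,0,1.]),47.8) for k in px}
        d=C['b']-C['g']; yaw=np.arctan2(-d[0],d[1])
    print(np.degrees(yaw)); 
    for k in C: print(n,k,C[k])
    # kiln
    P=cloud(c,D)
    for lo,hi,h0,h1,s in((31.5,37,140,179,15),):
        hs=cv2.cvtColor(p,cv2.COLOR_RGB2HSV)
        m=(hs[...,0]>140)&(hs[...,1]>20)&(hs[...,1]<80)&(abs(P[...,0]-525)<90)&(abs(P[...,1]-160)<90)&(P[...,2]>20)
        e=ell(m); print(n,'plat',e,hit(c,*e[0],np.array([0,0,1.]),34.))
    # rim outline
    m=(abs(P[...,0]-525)<100)&(abs(P[...,1]-160)<100)&(P[...,2]>20)&(P[...,2]<40)&(((hs[...,0]>8)&(hs[...,0]<20)&(hs[...,1]>70)))
    e=ell(m); print(n,'rim',e,hit(c,*e[0],np.array([0,0,1.]),28.))
    # lid by depth
    m=(abs(P[...,0]-465)<100)&(abs(P[...,1]-375)<100)
    Q=P[m&(P[...,2]>85)]; print('post',len(Q),np.median(Q,0),(Q.min(0)+Q.max(0))/2,Q.max(0)-Q.min(0))
    mm=(m&(P[...,2]>10)); q=P[mm]; print('lid',(q.min(0)+q.max(0))/2,q.max(0)-q.min(0)); e=ell(mm); print(e)
E
```

```text
side b [325 188  22  21 332] ((335.4861145019531, 197.9287872314453), (16.902746200561523, 23.052106857299805), 134.89828491210938)
side w [341 170  21  24 311] ((351.33203125, 180.2334747314453), (15.496474266052246, 24.501510620117188), 135.44561767578125)
side a [358 153  19  18 248] ((366.94610595703125, 161.642333984375), (13.902637481689453, 20.541545867919922), 132.3911590576172)
side g [371 139  18  17 204] ((379.5293884277344, 147.18617248535156), (12.290071487426758, 19.086597442626953), 135.13905334472656)
-2.865226390976457
side b [561.2  -29.86  47.8 ]
side w [ 555.52 -120.74   47.8 ]
side a [ 551.46 -226.19   47.8 ]
side g [ 546.79 -317.88   47.8 ]
side plat ((314.6849365234375, 253.17510986328125), (26.185535430908203, 37.87675094604492), 88.95527648925781) [526.61 162.96  34.  ]
side rim ((314.47979736328125, 256.8525695800781), (47.316715240478516, 67.2257308959961), 88.45652770996094) [524.82 167.94  28.  ]
post 370 [459.29 388.48  93.41] [460.86 386.31  90.94] [40.87 41.37 11.87]
lid [459.65 390.01  53.46] [147.86 142.91  86.85]
((294.2729187011719, 342.79180908203
[... 522 characters left out ...]
5), (19.176071166992188, 21.921457290649414), 62.25663375854492)
-2.943044144643353
top b [560.79 -35.7   47.8 ]
top w [ 555.8  -126.39   47.8 ]
top a [ 550.66 -231.81   47.8 ]
top g [ 546.03 -322.77   47.8 ]
top plat ((262.6294860839844, 209.9871368408203), (30.344680786132812, 31.135583877563477), 66.64917755126953) [526.47 157.17  34.  ]
top rim ((262.7759094238281, 210.9017791748047), (53.20529556274414, 54.1035270690918), 53.8206672668457) [525.08 157.72  28.  ]
post 193 [458.27 383.5   94.22] [458.44 383.97  92.47] [38.5  39.51 14.04]
lid [458.81 383.39  54.77] [148.77 148.03  89.42]
((179.54049682617188, 245.82089233398438), (56.209373474121094, 60.128257751464844), 69.42212677001953)
```

```bash
python3 - <<'E'
import cv2
a=cv2.imread('pics/side0.png');b=cv2.imread('pics/top0.png')
cv2.imwrite('pics/z0.png',cv2.hconcat([cv2.resize(a[230:390,230:350],(390,520),interpolation=2),cv2.resize(b[190:290,140:220],(400,520),interpolation=2)]))
E
```

```text
(no output)
```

View pics/z0.png

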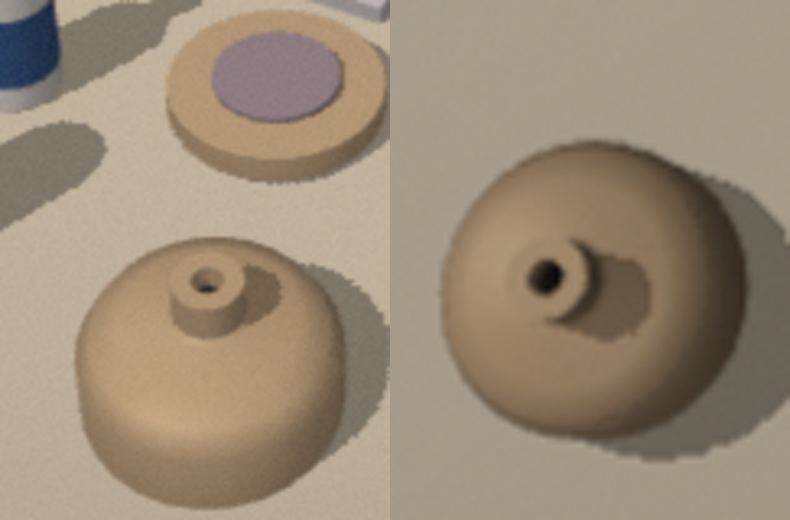

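```bash
cat > mv.py <<'E'
from h import *
from scipy.spatial.transform import Rotation as Ro
def cur():
    s=r.sense(); return np.array(s['tool_pos']),Ro.from_euler('xyz',s['tcp_rot'],degrees=True),s
def orient(tilt,yaw,flip=1):
    # tool x pointing down tilted outward (+x of frame yawed), jaw along y
    Rz=Ro.from_euler('z',yaw,degrees=True).as_matrix(); t=np.radians(tilt)
    x=Rz@np.array([np.sin(t),0,-np.cos(t)]); z=flip*Rz@np.array([0,1.,0]); y=np.cross(z,x)
    return Ro.from_matrix(np.stack([x,y,z],1))
def go(P,R):
    p,R0,s=cur(); sh=R0.inv().apply(np.array(P)-p)/10; rv=(R0.inv()*R).as_rotvec(degrees=True)
    print('t',round(s['time'],2),'tcp',p,'gap',round(s['finger_gap'],1),'F',s['ft_force']); print(' shift cm',sh,'turn',rv)
W=np.array([557.9,-123.5,44.5]);B=np.array([563.1,-33,44.5]);A=np.array([553.3,-229,44.5]);PL=np.array([526,160,34.])
E
python3 - <<'E'
from mv import *
p,R0,s=cur(); print(R0.as_matrix())
for f in(1,-1):
    R=orient(35,-2.9,f); a=R.as_matrix()[:,0]; go(W-80*a,R)
E
```

```text
[[-0.    0.96  0.29]
 [ 0.    0.29 -0.96]
 [-1.    0.   -0.  ]]
t 0.1 tcp [ 173.09 -573.97  230.35] gap 85.5 F [-0.5  -0.92  0.26]
 shift cm [ 12.09  45.52 -33.55] turn [-153.59  -48.44   -8.53]
t 0.1 tcp [ 173.09 -573.97  230.35] gap 85.5 F [-0.5  -0.92  0.26]
 shift cm [ 12.09  45.52 -33.55] turn [19.03 -6.1  34.66]
```

```bash
python3 - <<'E'
from mv import *
R=orient(35,-2.9,-1); a=R.as_matrix()[:,0]; go(W-180*a,R)
E
```

```text
t 0.1 tcp [ 173.09 -573.97  230.35] gap 85.5 F [-0.5  -0.92  0.26]
 shift cm [  3.9   40.12 -35.49] turn [19.03 -6.1  34.66]
```

Call:
{"op": "servo_tool", "data": {
  "commands": [
    [[30, 0.5, 5, -4.4, 2.4, -0.8, 4.3], [30, 1, 10, -8.9, 4.8, -1.5, 8.7], [30, 1.5, 15, -13.3, 7.1, -2.3, 13], [30, 2, 20, -17.7, 9.5, -3, 17.3], [30, 2.4, 25, -22.2, 11.9, -3.8, 21.7], [30, 2.9, 30, -26.6, 14.3, -4.6, 26], [30, 3.4, 35, -31, 16.6, -5.3, 30.3], [30, 3.9, 40.1, -35.5, 19, -6.1, 34.7]]
  ],
  "force": 30
}}

```text
time: 0.9
tool_pos: [383.3, -233.7, 201.8]
tcp_rot: [90.0, 54.8, -3.0]
ft_force: [1.4, -0.3, 0.5]
finger_gap: 75.5
```

Call:
{"op": "servo_tool", "data": {
  "commands": [
    [[30, 0, 0, 0, 0, 0, 0], [30, 0, 0, 0, 0, 0, 0], [30, 0, 0, 0, 0, 0, 0]]
  ]
}}

```text
time: 1.2
tool_pos: [382.8, -236.0, 203.3]
tcp_rot: [89.7, 54.9, -3.2]
ft_force: [0.4, -0.9, 0.2]
finger_gap: 75.4
```

```bash
python3 - <<'E'
from mv import *
R=orient(35,-2.9,-1); a=R.as_matrix()[:,0]; go(W-180*a,R); go(W-40*a,R)
print(cur()[2]['joint_pos'])
E
```

```text
t 1.2 tcp [ 382.82 -235.97  203.3 ] gap 75.4 F [ 0.44 -0.92  0.25]
 shift cm [  4.69   4.77 -12.12] turn [ 0.14  0.15 -0.08]
t 1.2 tcp [ 382.82 -235.97  203.3 ] gap 75.4 F [ 0.44 -0.92  0.25]
 shift cm [ 18.69   4.75 -12.16] turn [ 0.14  0.15 -0.08]
[-62.69 -47.98 138.16  31.22  72.91  25.26]
```

Call:
{"op": "servo_tool", "data": {
  "commands": [
    [[30, 1.2, 1.2, -3, 0, 0, 0], [30, 2.4, 2.4, -6, 0, 0, 0], [30, 3.6, 3.6, -9, 0, 0, 0], [30, 4.7, 4.75, -12.1, 0, 0, 0], [30, 4.7, 4.75, -12.1, 0, 0, 0], [30, 4.7, 4.75, -12.1, 0, 0, 0]]
  ]
}}

```text
time: 1.8
tool_pos: [457.9, -118.4, 191.0]
tcp_rot: [89.9, 55.1, -2.8]
ft_force: [0.0, -0.0, 0.3]
finger_gap: 74.8
```

```bash
python3 - <<'E'
from mv import *
R=orient(35,-2.9,-1); a=R.as_matrix()[:,0]; go(W-180*a,R); go(W-40*a,R)
print(cur()[2]['joint_pos'])
E
```

```text
t 1.8 tcp [ 457.89 -118.44  190.99] gap 74.8 F [ 0.04 -0.04  0.31]
 shift cm [-0.26 -0.2  -0.  ] turn [ 0.22 -0.07  0.12]
t 1.8 tcp [ 457.89 -118.44  190.99] gap 74.8 F [ 0.04 -0.04  0.31]
 shift cm [13.74 -0.17  0.02] turn [ 0.22 -0.07  0.12]
[-34.32 -50.87 140.78  20.02  60.92  53.11]
```

Call:
{"op": "servo_tool", "data": {
  "commands": [
    [[30, 3, 0, 0, 0, 0, 0], [30, 6, -0.1, 0, 0, 0, 0], [30, 9, -0.1, 0, 0, 0, 0], [30, 12, -0.2, 0, 0, 0, 0], [30, 13.7, -0.2, 0, 0.2, 0, 0], [30, 13.7, -0.2, 0, 0.2, 0, 0], [30, 13.7, -0.2, 0, 0.2, 0, 0]]
  ]
}}

```text
time: 2.5
tool_pos: [533.5, -124.5, 76.9]
tcp_rot: [90.2, 55.2, -3.0]
ft_force: [-0.7, 0.3, 1.0]
finger_gap: 75.5
```

```bash
python3 - <<'E'
from mv import *
R=orient(35,-2.9,-1); a=R.as_matrix()[:,0]; go(W-40*a,R);go(W+7*a,R)
print(cur()[2]['joint_pos'])
for n in("side","top"):
    p,d=r.snapshot(n); cv2.imwrite(f"pics/{n}1.png",p[:,:,::-1]); np.save(f"{n}1.npy",d)
a=cv2.imread('pics/side1.png');b=cv2.imread('pics/top1.png')
cv2.imwrite('pics/z1.png',cv2.hconcat([cv2.resize(a[80:260,280:440],(400,450),interpolation=2),cv2.resize(b[120:255,300:420],(400,450),interpolation=2)]))
E
```

```text
t 2.5 tcp [ 533.55 -124.52   76.86] gap 75.5 F [-0.74  0.34  0.98]
 shift cm [ 0.04  0.13 -0.23] turn [-0.27  0.07  0.15]
t 2.5 tcp [ 533.55 -124.52   76.86] gap 75.5 F [-0.74  0.34  0.98]
 shift cm [ 4.74  0.14 -0.23] turn [-0.27  0.07  0.15]
[-27.78 -21.96 136.3   24.14  35.81  49.46]
```

View pics/z1.png

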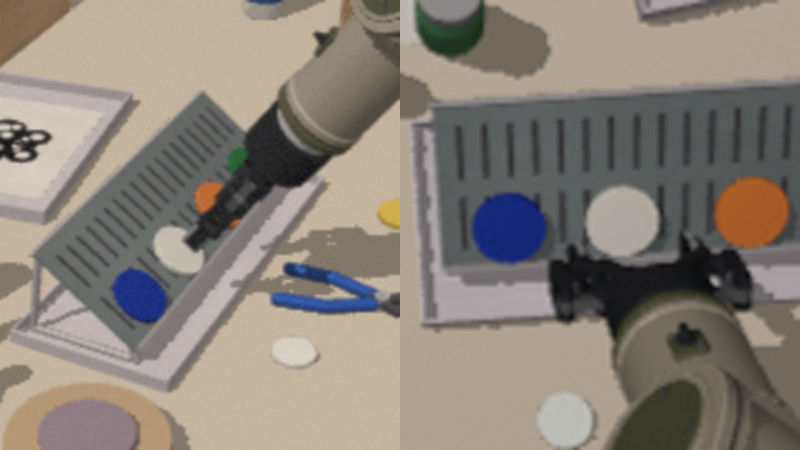

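```bash
python3 - <<'E'
from mv import *
c=r.calibration('top')
b=cv2.imread('pics/top1.png')
cv2.imwrite('pics/z1b.png',cv2.resize(b[165:225,335:415],(800,600),interpolation=2))
T=np.linalg.inv(c['pose'])
def proj(p):
    q=T[:3,:3]@p+T[:3,3]; return c['fx']*q[0]/q[2]+c['cx'],c['fy']*q[1]/q[2]+c['cy']
R=orient(35,-2.9,-1).as_matrix()
tcp=np.array([533.55,-124.52,76.86])
for s in(-37.5,37.5):
    for y in (-11,11):
        u,v=proj(tcp-9*R[:,0]+R[:,2]*s+R[:,1]*y); print((u-335)*10,(v-165)*10)
print([ (x[0]-335,x[1]-165) for x in [proj(tcp)]])
E
```

```text
192.39676079511014 328.17703002937236
190.9920901834431 249.45047453409813
480.5755773632495 308.38451288553216
481.752524477248 229.58033187293893
[(np.float64(33.060743563994095), np.float64(26.596966592329096))]
```

View pics/z1b.png

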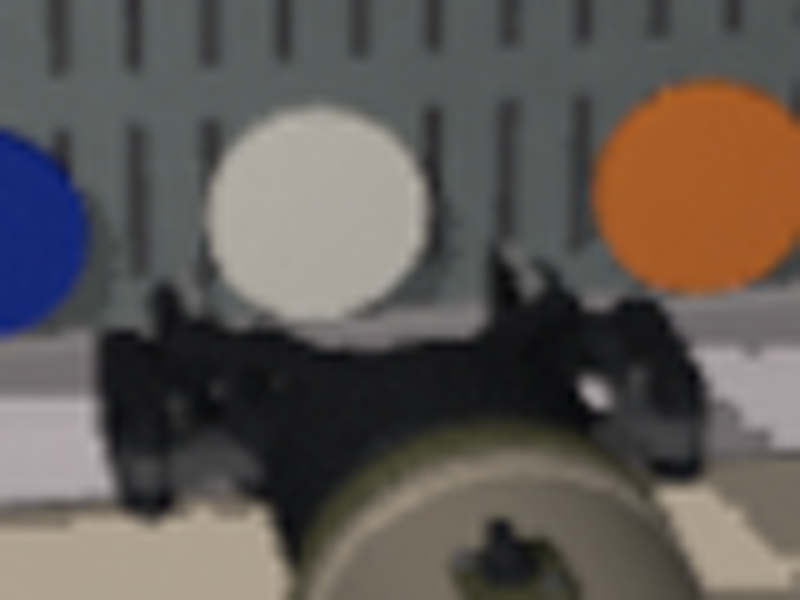

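```bash
cat >> mv.py <<'E'
W=np.array([558.1,-126.6,44.5]);B=np.array([563.1,-35.7,44.5]);A=np.array([553,-231.9,44.5]);PL=np.array([526.4,157.3,34.])
E
python3 - <<'E'
from mv import *
R=orient(35,-2.9,-1); a=R.as_matrix()[:,0]; go(W+7*a,R)
E
```

```text
t 2.6 tcp [ 534.33 -124.24   78.46] gap 74.9 F [-0.12  0.22 -0.45]
 shift cm [4.85 0.01 0.11] turn [-0.19  0.1  -0.02]
```

Call:
{"op": "servo_tool", "data": {
  "commands": [
    [[30, 1.5, 0, 0.1, -0.2, 0, 0], [30, 3, 0, 0.1, -0.2, 0, 0], [30, 3.8, 0, 0.1, -0.2, 0, 0], [30, 4.3, 0, 0.1, -0.2, 0, 0], [30, 4.3, 0, 0.1, -0.2, 0, 0]]
  ]
}}

```text
time: 3.1
tool_pos: [558.9, -125.2, 42.5]
tcp_rot: [89.9, 55.0, -2.9]
ft_force: [-0.3, -0.6, 0.9]
finger_gap: 75.0
```

```bash
python3 - <<'E'
from mv import *
R=orient(35,-2.9,-1); a=R.as_matrix()[:,0]
for i in range(4):
    go(W+7*a,R); im=r.snapshot('side')[0]
cv2.imwrite('pics/s2.png',cv2.resize(im[140:220,310:410],(800,640)[:2] if 0 else (750,600),interpolation=2)[:,:,::-1])
E
```

```text
t 3.1 tcp [ 558.91 -125.23   42.54] gap 75.0 F [-0.33 -0.59  0.93]
 shift cm [0.5  0.05 0.14] turn [0.07 0.03 0.  ]
t 3.15 tcp [ 558.92 -125.19   42.75] gap 75.4 F [-0.07 -1.09 -0.09]
 shift cm [0.51 0.04 0.14] turn [ 0.08  0.03 -0.  ]
t 3.2 tcp [ 558.93 -125.15   42.82] gap 75.7 F [ 0.02 -0.66 -0.13]
 shift cm [0.52 0.03 0.15] turn [ 0.08  0.03 -0.01]
t 3.25 tcp [ 558.94 -125.12   42.84] gap 75.2 F [-0.03 -0.63 -0.04]
 shift cm [0.52 0.03 0.15] turn [ 0.09  0.03 -0.02]
```

View pics/s2.png

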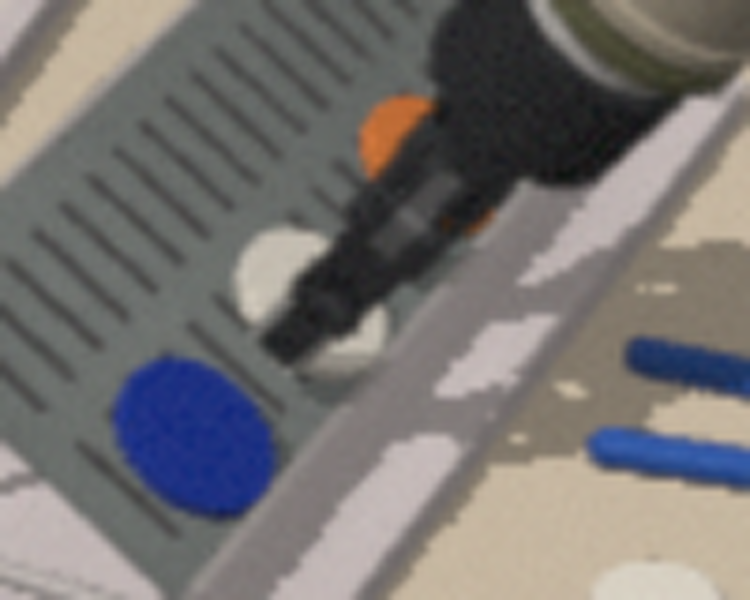

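Call:
{"op": "servo_tool", "data": {
  "commands": [
    [[30, 0.3, 0, 0.15, 0, 0, 0], [30, 0.5, 0, 0.15, 0, 0, 0], [30, 0.5, 0, 0.15, 0, 0, 0], [60, 0.5, 0, 0.15, 0, 0, 0], [75, 0.5, 0, 0.15, 0, 0, 0], [110, 0.5, 0, 0.15, 0, 0, 0], [110, 0.5, 0, 0.15, 0, 0, 0], [110, 0.5, 0, 0.15, 0, 0, 0]]
  ],
  "force": 30
}}

```text
time: 4.1
tool_pos: [561.3, -126.5, 38.1]
tcp_rot: [89.9, 55.1, -2.9]
ft_force: [-11.6, 0.3, 10.7]
finger_gap: 58.4
```

```bash
python3 - <<'E'
from mv import *
R=orient(35,-2.9,-1); a=R.as_matrix()[:,0]
im=r.snapshot('side')[0];go(W+7*a,R)
cv2.imwrite('pics/s3.png',cv2.resize(im[140:220,310:410],(750,600),interpolation=2)[:,:,::-1])
E
```

```text
t 4.15 tcp [ 561.32 -126.53   38.02] gap 58.7 F [-10.69   0.82  11.13]
 shift cm [-0.01  0.11  0.02] turn [0.09 0.   0.06]
```

View pics/s3.png

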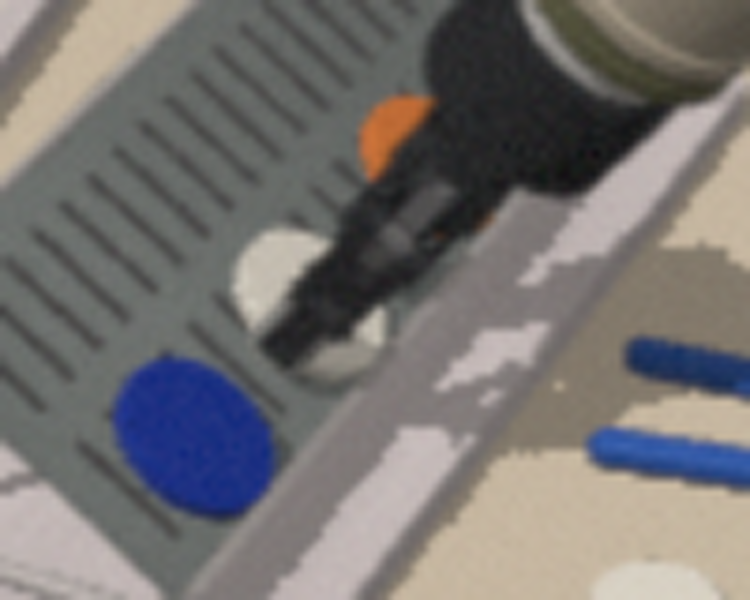

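Call:
{"op": "servo_tool", "data": {
  "commands": [
    [[110, -0.1, 0, 0, 0, 0, 0], [110, -0.2, 0, 0, 0, 0, 0], [110, -0.4, 0, 0, 0, 0, 0], [110, -0.8, 0, 0, 0, 0, 0], [110, -1.4, 0, 0, 0, 0, 0], [110, -2.2, 0, 0, 0, 0, 0], [110, -3, 0, 0, 0, 0, 0], [110, -3, 0, 0, 0, 0, 0]]
  ]
}}

```text
time: 4.95
tool_pos: [544.3, -125.8, 63.5]
tcp_rot: [89.9, 55.0, -3.0]
ft_force: [0.1, -0.1, -0.4]
finger_gap: 58.2
```

```bash
python3 - <<'E'
from mv import *
R=orient(35,-2.9,-1); a=R.as_matrix()[:,0]
im=r.snapshot('side')[0];go(W+7*a,R)
im2=r.snapshot('top')[0]
cv2.imwrite('pics/s4.png',cv2.hconcat([cv2.resize(im[130:220,310:390],(400,450),interpolation=2),cv2.resize(im2[150:240,330:410],(400,450),interpolation=2)])[:,:,::-1])
E
```

```text
t 5.0 tcp [ 544.4  -125.77   63.07] gap 58.3 F [ 0.87 -0.06 -0.91]
 shift cm [3.01 0.06 0.01] turn [ 0.09  0.03 -0.01]
```

View pics/s4.png

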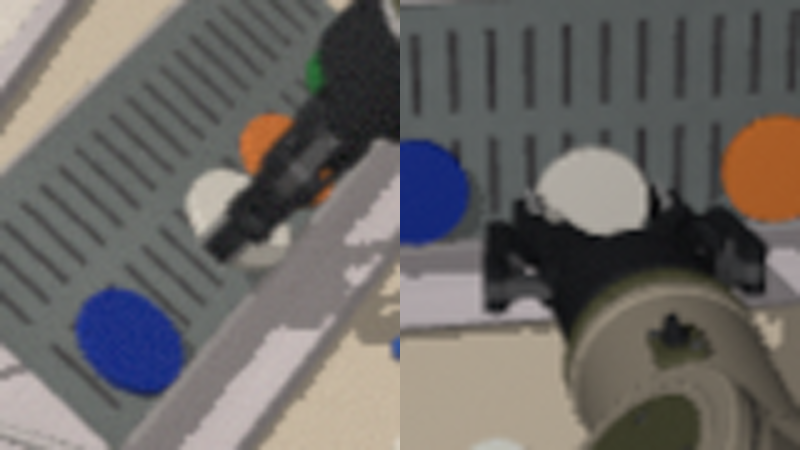

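```bash
python3 - <<'E'
from mv import *
go(PL+[-0.5,0,70],orient(0,-2.9,-1))
E
```

```text
t 5.05 tcp [ 544.36 -125.72   62.72] gap 58.1 F [ 0.65 -0.38 -0.78]
 shift cm [ -5.27  -0.28 -28.17] turn [  0.07   0.05 -34.99]
```

Call:
{"op": "servo_tool", "data": {
  "commands": [
    [[110, -1.5, 0, -0.5, 0, 0, -2], [110, -3.5, 0, -2, 0, 0, -6], [110, -5, 0, -5, 0, 0, -11], [110, -6, 0, -9, 0, 0, -17], [110, -6, 0, -13, 0, 0, -23], [110, -6, -0.2, -17, 0, 0, -29], [110, -5.7, -0.3, -21, 0, 0, -33], [110, -5.3, -0.3, -24, 0, 0, -35]]
  ]
}}

```text
time: 5.85
tool_pos: [524.0, 118.5, 103.5]
tcp_rot: [-78.8, 89.8, -171.5]
ft_force: [0.5, -0.1, -0.7]
finger_gap: 58.3
```

Call:
{"op": "servo_tool", "data": {
  "commands": [
    [[110, 0, 0, -2, 0, 0, 0], [110, 0, 0, -3.5, 0, 0, 0], [110, 0, 0, -4.2, 0, 0, 0], [110, 0, 0, -4.2, 0, 0, 0], [110, 0, 0, -4.2, 0, 0, 0]]
  ]
}}

```text
time: 6.35
tool_pos: [525.4, 157.0, 103.9]
tcp_rot: [-34.9, 89.9, -127.8]
ft_force: [0.4, -0.5, -0.9]
finger_gap: 58.3
```

```bash
cat > look.py <<'E'
from mv import *
import sys
tag=sys.argv[1]; go(PL+[-0.5,0,70],orient(0,-2.9,-1)); print(cur()[2]['joint_pos'])
ims=[]
for n,(u0,v0) in (("side",(270,200)),("top",(220,165))):
    p,d=r.snapshot(n); ims.append(p); np.save(f'{n}_{tag}.npy',p); np.save(f'{n}_{tag}d.npy',d)
cv2.imwrite(f'pics/{tag}.png',cv2.hconcat([cv2.resize(ims[0][190:290,270:360],(396,440),interpolation=2),cv2.resize(ims[1][160:260,215:305],(396,440),interpolation=2)])[:,:,::-1])
E
python3 look.py w5
```

```text
t 6.35 tcp [525.39 157.04 103.87] gap 58.3 F [ 0.37 -0.55 -0.9 ]
 shift cm [-0.01  0.05 -0.03] turn [0.04 0.06 0.04]
[ 11.32   5.22 101.37  -0.05  73.47 104.19]
```

View pics/w5.png

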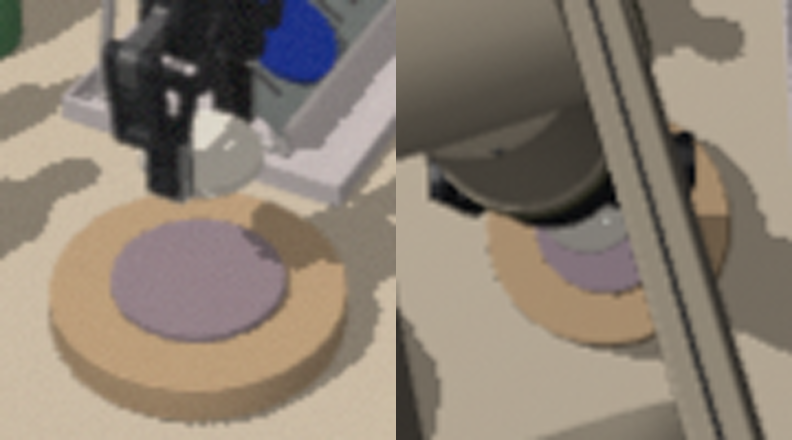

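```bash
python3 - <<'E'
from mv import *
c=r.calibration('top');Z=np.array([0,0,1.])
p=np.load('top_w5.npy'); 
for u in (258,262,266): print(u,p[208:232,u].astype(int).sum(1)//3, p[208:232,u,0].astype(int)-p[208:232,u,1])
for v in (216,217,218,219): print(v,hit(c,262,v,Z,107))
E
```

```text
258 [ 14  62 115 126 127 126 127 127 122 114 122 122 123 122 123 123 122 119
 123 138 139 139 138 139] [ 0  1  2  4  3  3  5  3  5  9 16 16 16 17 16 17 17 19 23 27 27 27 27 27]
262 [126 142 159 127 127 127 126 125 118 118 121 121 122 121 122 121 122 115
 112 139 139 139 139 139] [ 3  1  0  3  4  4  3  4  7 13 15 15 16 17 17 17 17 16 18 26 27 27 27 27]
266 [130 124 121 126 126 122 114 117 121 121 122 121 123 122 122 122 122 112
  95 129 139 138 138 138] [ 7  5  4  4  3  5  7 15 15 16 16 16 17 16 17 17 16 15 18 25 27 27 27 28]
216 [497.43 151.41 107.  ]
217 [494.93 151.64 107.  ]
218 [492.43 151.87 107.  ]
219 [489.93 152.1  107.  ]
```

Call:
{"op": "servo_tool", "data": {
  "commands": [
    [[110, 1, 0.03, 0, 0, 0, 0], [110, 2.5, 0.03, 0, 0, 0, 0], [110, 4, 0.03, 0, 0, 0, 0], [110, 5.3, 0.03, 0, 0, 0, 0], [110, 6.2, 0.03, 0, 0, 0, 0], [110, 6.7, 0.03, 0, 0, 0, 0], [110, 6.8, 0.03, 0, 0, 0, 0], [110, 6.8, 0.03, 0, 0, 0, 0]]
  ]
}}

```text
time: 7.25
tool_pos: [525.9, 157.8, 36.0]
tcp_rot: [-44.6, 89.9, -137.5]
ft_force: [1.0, 0.2, -0.4]
finger_gap: 58.1
```

```bash
sed -i 's/PL+\[-0.5,0,70\]/PL+[-0.5,0,-3]/' look.py; python3 look.py w6
```

```text
t 7.25 tcp [525.91 157.78  35.99] gap 58.1 F [ 0.99  0.17 -0.35]
 shift cm [0.5  0.   0.05] turn [0.07 0.04 0.04]
[ 11.37  10.3  103.6   -0.03  66.15 104.21]
```

View pics/w6.png

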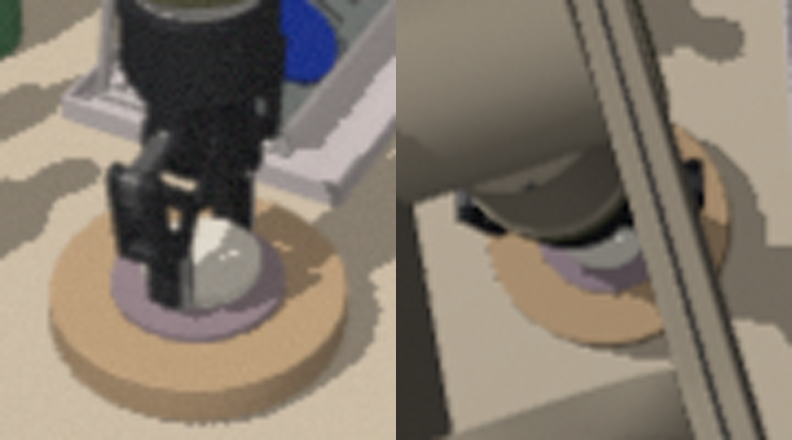

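Call:
{"op": "servo_tool", "data": {
  "commands": [
    [[110, 0.1, 0, 0, 0, 0, 0], [110, 0.2, 0, 0, 0, 0, 0], [110, 0.3, 0, 0.03, 0, 0, 0], [110, 0.3, 0, 0.03, 0, 0, 0], [110, 0.3, 0, 0.03, 0, 0, 0]]
  ]
}}

```text
time: 7.85
tool_pos: [525.6, 157.4, 32.8]
tcp_rot: [-53.8, 89.9, -146.6]
ft_force: [0.3, -0.2, -0.9]
finger_gap: 58.2
```

Call:
{"op": "servo_tool", "data": {
  "commands": [
    [[110, 0.05, 0, 0, 0, 0, 0], [110, 0.1, 0, 0, 0, 0, 0], [110, 0.1, 0, 0, 0, 0, 0]]
  ]
}}

```text
time: 8.15
tool_pos: [525.6, 157.4, 31.7]
tcp_rot: [-54.3, 89.9, -147.2]
ft_force: [0.2, 0.1, -1.0]
finger_gap: 58.4
```

Call:
{"op": "servo_tool", "data": {
  "commands": [
    [[110, 0.05, 0, 0, 0, 0, 0], [110, 0.1, 0, 0, 0, 0, 0], [110, 0.1, 0, 0, 0, 0, 0]]
  ]
}}

```text
time: 8.45
tool_pos: [525.7, 157.4, 31.0]
tcp_rot: [-48.8, 89.9, -141.7]
ft_force: [-0.5, -0.6, 2.1]
finger_gap: 57.9
```

Call:
{"op": "servo_tool", "data": {
  "commands": [
    [[110, 0.05, 0, 0, 0, 0, 0], [110, 0.05, 0, 0, 0, 0, 0]]
  ]
}}

```text
time: 8.65
tool_pos: [525.7, 157.4, 31.0]
tcp_rot: [-49.9, 89.9, -142.7]
ft_force: [-3.1, -1.5, 6.5]
finger_gap: 58.3
```

Call:
{"op": "servo_tool", "data": {
  "commands": [
    [[110, -0.04, 0, 0, 0, 0, 0], [80, -0.04, 0, 0, 0, 0, 0], [60, -0.04, 0, 0, 0, 0, 0], [35, -0.04, 0, 0, 0, 0, 0], [30, -0.04, 0, 0, 0, 0, 0], [30, -0.04, 0, 0, 0, 0, 0]]
  ]
}}

```text
time: 9.25
tool_pos: [525.6, 157.4, 30.6]
tcp_rot: [-53.6, 89.9, -146.4]
ft_force: [0.1, 0.5, 0.3]
finger_gap: 75.5
```

Call:
{"op": "servo_tool", "data": {
  "commands": [
    [[25, -0.6, 0, 0, 0, 0, 0], [25, -1.5, 0, 0, 0, 0, 0], [25, -3, 0, 0, 0, 0, 0], [25, -5.5, 0, 0, 0, 0, 0], [25, -8, 0, 0, 0, 0, 0], [25, -10, 0, 0, 0, 0, 0]]
  ]
}}

```text
time: 9.85
tool_pos: [526.7, 157.7, 134.1]
tcp_rot: [88.7, 89.9, -4.2]
ft_force: [0.7, 0.5, -0.3]
finger_gap: 77.2
```

```bash
python3 look.py w7; python3 - <<'E'
from mv import *
R=orient(35,-2.9,-1); a=R.as_matrix()[:,0]; go(B-50*a,R)
E
```

```text
t 9.85 tcp [526.69 157.66 134.07] gap 77.2 F [ 0.71  0.46 -0.27]
 shift cm [10.31 -0.1   0.04] turn [ 0.06  0.   -0.11]
[ 11.34   3.49  99.85  -0.03  76.55 104.18]
t 9.95 tcp [528.68 158.11 136.12] gap 77.2 F [ 0.71 -0.    1.  ]
 shift cm [ 5.05  1.49 19.19] turn [ 0.04 -0.09 34.61]
```

View pics/w7.png

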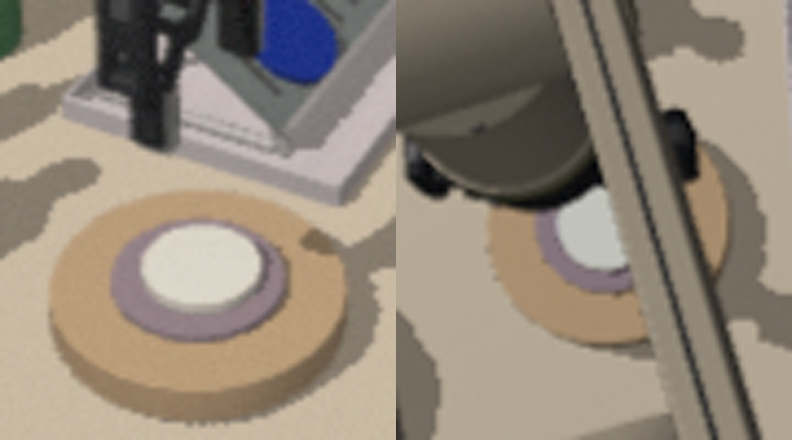

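```bash
cat > chk.py <<'E'
from disc import *
import sys
def platfind(p,c):
    # platform centre from the t=0 image
    q=np.load('side0p.npy')
    return None
def wdisc(tag,z,rng,s1):
    p=np.load(f'side_{tag}.npy');c=r.calibration('side')
    for st,ce,m in blobs(p,*rng,s1=s1,amin=150):
        e=ell(m); 
        if abs(e[0][0]-315)<40 and abs(e[0][1]-250)<35: print(st,e,hit(c,*e[0],np.array([0,0,1.]),z))
E
python3 - <<'E'
from chk import *
wdisc('w7',42,(0,60,0,195),50)
E
```

```text
[302 241  27  18 375] ((315.11383056640625, 249.71609497070312), (17.1148681640625, 25.70751190185547), 88.06946563720703) [526.66 160.46  42.  ]
```

Call:
{"op": "servo_tool", "data": {
  "commands": [
    [[30, 0.2, 0.1, 2, 0, 0, 4], [30, 0.5, 0.3, 5, 0, 0, 10], [30, 1.0, 0.5, 8.5, 0, 0, 17], [30, 2, 0.8, 12, 0, 0, 24], [30, 3, 1.1, 15.5, 0, 0, 30], [30, 4, 1.4, 18, 0, 0, 34], [30, 5, 1.5, 19.2, 0, 0, 34.8], [30, 5, 1.5, 19.2, 0, 0, 34.8]]
  ]
}}

```text
time: 10.75
tool_pos: [529.0, -36.3, 78.3]
tcp_rot: [90.0, 55.4, -3.0]
ft_force: [-0.3, 0.6, -1.2]
finger_gap: 75.4
```

Call:
{"op": "servo_tool", "data": {
  "commands": [
    [[30, 0, 0, 0, 0, 0, 0], [30, 0, 0, 0, 0, 0, 0]]
  ]
}}

```text
time: 10.95
tool_pos: [532.0, -34.6, 82.1]
tcp_rot: [89.9, 55.2, -2.9]
ft_force: [-0.6, 0.4, -0.1]
finger_gap: 75.4
```

```bash
python3 - <<'E'
from mv import *
R=orient(35,-2.9,-1); a=R.as_matrix()[:,0]; go(B+7*a,R)
c=r.calibration('top');T=np.linalg.inv(c['pose'])
def proj(p):
    q=T[:3,:3]@p+T[:3,3]; return c['fx']*q[0]/q[2]+c['cx'],c['fy']*q[1]/q[2]+c['cy']
p,R0,s=cur(); p0=np.load('top0p.npy')
b=r.snapshot('top')[0]; M=R0.as_matrix()
for sg in(-1,1):
    u,v=proj(p-9*M[:,0]+M[:,2]*sg*s['finger_gap']/2); print((u-300)*10,(v-165)*10)
cv2.imwrite('pics/b1.png',cv2.resize(b[165:225,300:380],(800,600),interpolation=2)[:,:,::-1])
E
```

```text
t 10.95 tcp [532.04 -34.62  82.06] gap 75.4 F [-0.58  0.37 -0.07]
 shift cm [ 5.56  0.41 -0.05] turn [ 0.11 -0.02  0.2 ]
195.70306466015836 331.81527241114424
489.4666239033836 311.1038868484968
```

View pics/b1.png

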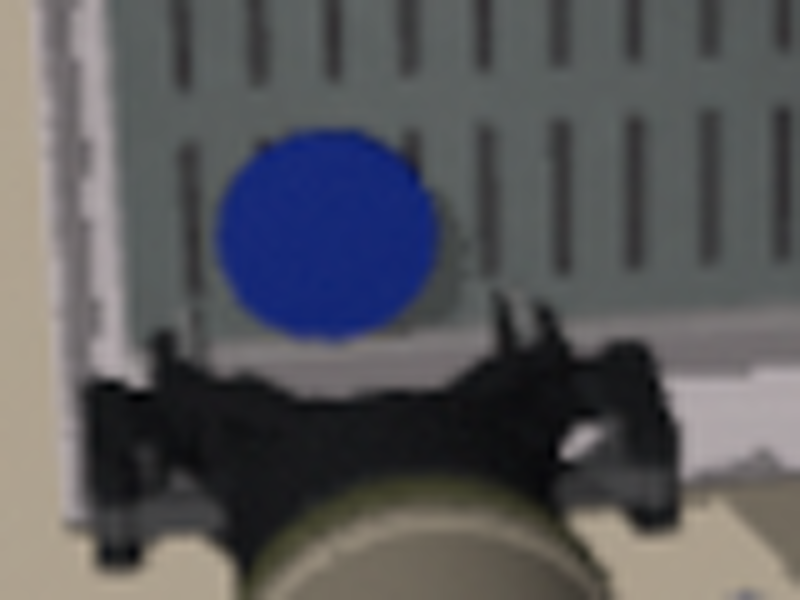

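Call:
{"op": "servo_tool", "data": {
  "commands": [
    [[30, 1.5, 0.4, 0, 0, 0, 0.2], [30, 3, 0.4, 0, 0, 0, 0.2], [30, 4.2, 0.4, 0, 0, 0, 0.2], [30, 4.6, 0.4, 0, 0, 0, 0.2], [30, 4.6, 0.4, 0, 0, 0, 0.2], [30, 4.6, 0.4, 0, 0, 0, 0.2]]
  ]
}}

```text
time: 11.6
tool_pos: [560.9, -36.2, 45.9]
tcp_rot: [89.9, 55.0, -2.9]
ft_force: [0.9, 0.2, -0.3]
finger_gap: 75.5
```

```bash
python3 - <<'E'
from mv import *
R=orient(35,-2.9,-1); a=R.as_matrix()[:,0]; go(B+7*a,R)
E
```

```text
t 11.6 tcp [560.9  -36.15  45.86] gap 75.5 F [ 0.95  0.22 -0.27]
 shift cm [ 0.94  0.1  -0.06] turn [ 0.11 -0.03  0.04]
```

Call:
{"op": "servo_tool", "data": {
  "commands": [
    [[30, 0.5, 0.1, -0.05, 0, 0, 0], [30, 0.88, 0.1, -0.05, 0, 0, 0], [30, 0.88, 0.1, -0.05, 0, 0, 0], [60, 0.88, 0.1, -0.05, 0, 0, 0], [75, 0.88, 0.1, -0.05, 0, 0, 0], [110, 0.88, 0.1, -0.05, 0, 0, 0], [110, 0.88, 0.1, -0.05, 0, 0, 0], [110, 0.88, 0.1, -0.05, 0, 0, 0]]
  ],
  "force": 30
}}

```text
time: 12.4
tool_pos: [566.4, -36.3, 39.0]
tcp_rot: [89.9, 55.1, -2.9]
ft_force: [-12.1, 1.3, 10.6]
finger_gap: 58.2
```

```bash
python3 - <<'E'
from mv import *
R=orient(35,-2.9,-1); a=R.as_matrix()[:,0]; go(B+7*a,R)
E
```

```text
t 12.4 tcp [566.37 -36.29  39.01] gap 58.2 F [-12.13   1.28  10.57]
 shift cm [ 0.06  0.04 -0.04] turn [ 0.08 -0.01  0.07]
```

Call:
{"op": "servo_tool", "data": {
  "commands": [
    [[110, -0.1, 0, 0, 0, 0, 0], [110, -0.2, 0, 0, 0, 0, 0], [110, -0.5, 0, 0, 0, 0, 0], [110, -1.2, 0, 0, 0, 0, 0], [110, -2.2, 0, 0, 0, 0, 0], [110, -3.2, 0, 0, 0, 0, 0], [110, -4, 0, 0, 0, 0, 0], [110, -4, 0, 0, 0, 0, 0]]
  ]
}}

```text
time: 13.2
tool_pos: [543.8, -35.3, 72.9]
tcp_rot: [89.9, 54.9, -2.9]
ft_force: [1.2, -0.2, -0.7]
finger_gap: 58.2
```

```bash
python3 - <<'E'
from mv import *
go([525.7,157.4,90],orient(0,-2.9,-1))
im=r.snapshot('side')[0];
cv2.imwrite('pics/b2.png',cv2.resize(im[120:220,290:390],(600,600),interpolation=2)[:,:,::-1])
E
```

```text
t 13.2 tcp [543.85 -35.34  72.87] gap 58.2 F [ 1.18 -0.16 -0.75]
 shift cm [ -3.01  -1.27 -19.16] turn [  0.08   0.05 -35.05]
```

View pics/b2.png

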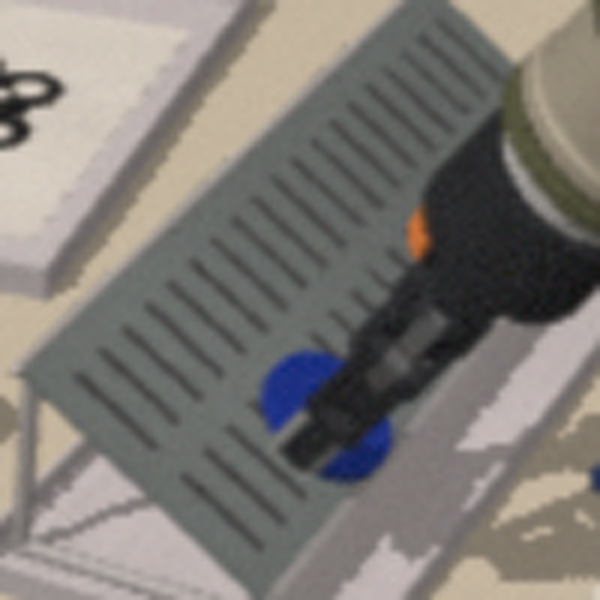

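Call:
{"op": "servo_tool", "data": {
  "commands": [
    [[110, -1.5, 0, -0.5, 0, 0, -3], [110, -3, -0.3, -2, 0, 0, -8], [110, -4, -0.5, -5, 0, 0, -14], [110, -4, -0.8, -8.5, 0, 0, -21], [110, -3.8, -1, -12, 0, 0, -27], [110, -3.5, -1.2, -15.2, 0, 0, -32], [110, -3, -1.2, -17.7, 0, 0, -35], [110, -3, -1.2, -19.1, 0, 0, -35]]
  ]
}}

```text
time: 14.05
tool_pos: [526.6, 158.7, 87.5]
tcp_rot: [-75.7, 89.8, -168.5]
ft_force: [-0.2, -1.7, -0.3]
finger_gap: 58.4
```

Call:
{"op": "servo_tool", "data": {
  "commands": [
    [[110, 0, 0, 0, 0, 0, 0], [110, 0, 0, 0, 0, 0, 0], [110, 0, 0, 0, 0, 0, 0]]
  ]
}}

```text
time: 14.35
tool_pos: [525.7, 155.9, 89.2]
tcp_rot: [-10.0, 89.9, -102.8]
ft_force: [0.2, 0.4, -0.4]
finger_gap: 57.9
```

```bash
python3 - <<'E'
from mv import *
go([526.1,157.4,41],orient(0,-2.9,-1))
E
```

```text
t 14.35 tcp [525.74 155.93  89.16] gap 57.9 F [ 0.19  0.38 -0.35]
 shift cm [ 4.82  0.03 -0.15] turn [0.02 0.06 0.01]
```

Call:
{"op": "servo_tool", "data": {
  "commands": [
    [[110, 1, 0.04, -0.15, 0, 0, 0], [110, 2.2, 0.04, -0.15, 0, 0, 0], [110, 3.2, 0.04, -0.15, 0, 0, 0], [110, 3.9, 0.04, -0.15, 0, 0, 0], [110, 4.3, 0.04, -0.15, 0, 0, 0], [110, 4.4, 0.04, -0.15, 0, 0, 0], [110, 4.4, 0.04, -0.15, 0, 0, 0], [110, 4.4, 0.04, -0.15, 0, 0, 0]]
  ]
}}

```text
time: 15.15
tool_pos: [527.0, 158.5, 45.5]
tcp_rot: [-12.1, 90.0, -104.9]
ft_force: [-0.0, -0.0, -0.9]
finger_gap: 58.0
```

```bash
python3 look.py b3;python3 - <<'E'
from mv import *
go([526.1,157.4,40],orient(0,-2.9,-1))
E
```

```text
t 15.15 tcp [526.99 158.46  45.54] gap 58.0 F [-0.03 -0.02 -0.93]
 shift cm [ 1.45 -0.1   0.12] turn [0.07 0.03 0.01]
[ 11.42   9.66 103.18  -0.03  67.17 104.26]
t 15.25 tcp [527.   158.5   45.61] gap 58.0 F [-0.22 -0.03 -0.63]
 shift cm [ 0.56 -0.08  0.11] turn [0.07 0.03 0.  ]
```

View pics/b3.png

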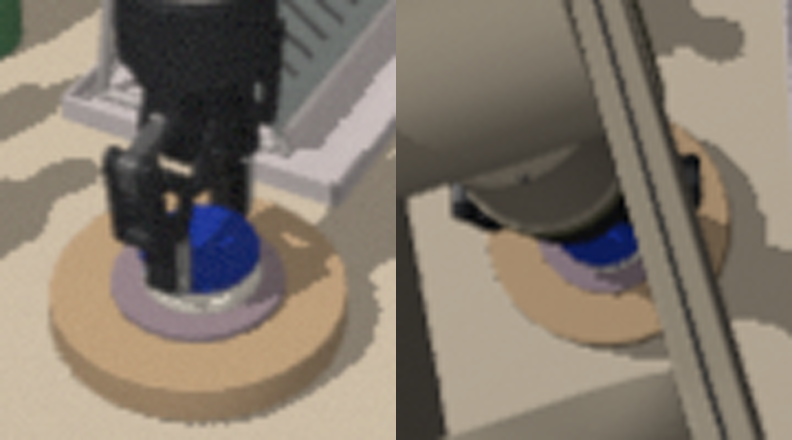

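Blue hovers about 6 mm above white, aligned; shift back ~1 mm and lower to contact.

Call:
{"op": "servo_tool", "data": {
  "commands": [
    [[110, 0.15, -0.08, 0.11, 0, 0, 0], [110, 0.3, -0.08, 0.11, 0, 0, 0], [110, 0.45, -0.08, 0.11, 0, 0, 0], [110, 0.5, -0.08, 0.11, 0, 0, 0], [110, 0.5, -0.08, 0.11, 0, 0, 0], [110, 0.5, -0.08, 0.11, 0, 0, 0]]
  ]
}}

```text
time: 15.85
tool_pos: [525.7, 157.3, 40.0]
tcp_rot: [-53.5, 89.9, -146.4]
ft_force: [-0.1, -0.3, -0.6]
finger_gap: 58.2
```

Call:
{"op": "servo_tool", "data": {
  "commands": [
    [[110, 0.05, 0, 0, 0, 0, 0], [110, 0.08, 0, 0, 0, 0, 0], [110, 0.08, 0, 0, 0, 0, 0]]
  ]
}}

```text
time: 16.15
tool_pos: [525.9, 157.3, 39.7]
tcp_rot: [-44.0, 89.9, -136.8]
ft_force: [-2.7, 0.3, 3.4]
finger_gap: 58.1
```

Contact. Release and retreat.

Call:
{"op": "servo_tool", "data": {
  "commands": [
    [[110, -0.04, 0, 0, 0, 0, 0], [80, -0.04, 0, 0, 0, 0, 0], [60, -0.04, 0, 0, 0, 0, 0], [35, -0.04, 0, 0, 0, 0, 0], [30, -0.04, 0, 0, 0, 0, 0], [30, -0.04, 0, 0, 0, 0, 0]]
  ]
}}

```text
time: 16.75
tool_pos: [525.7, 157.3, 39.6]
tcp_rot: [-52.2, 89.9, -145.1]
ft_force: [-0.7, 1.0, 1.4]
finger_gap: 75.3
```

Call:
{"op": "servo_tool", "data": {
  "commands": [
    [[25, -0.6, 0, 0, 0, 0, 0], [25, -1.5, 0, 0, 0, 0, 0], [25, -3, 0, 0, 0, 0, 0], [25, -5.5, 0, 0, 0, 0, 0], [25, -8, 0, 0, 0, 0, 0], [25, -10, 0, 0, 0, 0, 0], [25, -10, 0, 0, 0, 0, 0]]
  ]
}}

```text
time: 17.45
tool_pos: [528.7, 158.0, 145.1]
tcp_rot: [100.0, 89.6, 7.2]
ft_force: [-0.1, 0.1, 0.2]
finger_gap: 77.2
```

```bash
python3 look.py b4; python3 - <<'E'
from mv import *
R=orient(35,-2.9,-1); a=R.as_matrix()[:,0]; go(A-60*a,R)
E
```

```text
t 17.45 tcp [528.65 157.97 145.08] gap 77.2 F [-0.11  0.15  0.16]
 shift cm [11.41 -0.35  0.09] turn [ 0.07 -0.07 -0.39]
[ 11.33   2.93  99.24  -0.03  77.43 104.17]
t 17.55 tcp [526.45 157.54 140.95] gap 76.9 F [-0.03  0.02 -0.71]
 shift cm [ 4.74  1.13 38.76] turn [ 0.07 -0.01 34.92]
```

View pics/b4.png

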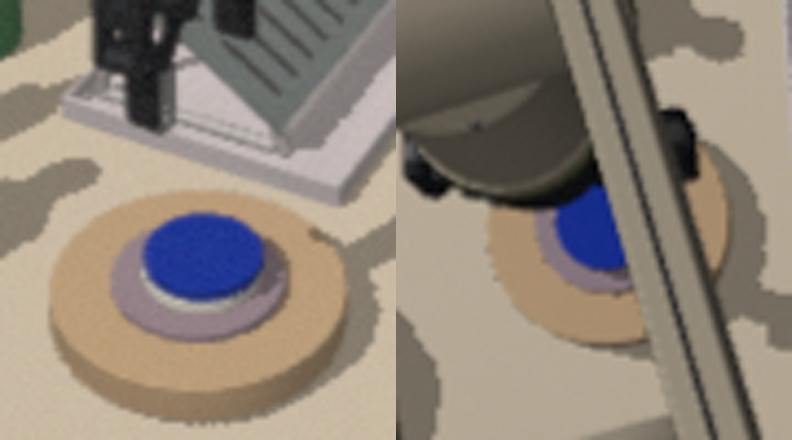

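Call:
{"op": "servo_tool", "data": {
  "commands": [
    [[30, 0, 0.1, 3, 0, 0, 3], [30, 0, 0.3, 7.5, 0, 0, 7], [30, 0.5, 0.5, 12, 0, 0, 12], [30, 1, 0.6, 16.5, 0, 0, 17], [30, 1.8, 0.8, 21, 0, 0, 22], [30, 2.6, 0.9, 25.5, 0, 0, 27], [30, 3.4, 1, 30, 0, 0, 31], [30, 4, 1.1, 34, 0, 0, 34.9]]
  ]
}}

```text
time: 18.35
tool_pos: [518.7, -180.8, 98.9]
tcp_rot: [89.9, 55.4, -2.9]
ft_force: [1.0, 0.9, 0.2]
finger_gap: 75.4
```

```bash
python3 - <<'E'
from mv import *
R=orient(35,-2.9,-1); a=R.as_matrix()[:,0]; go(A-60*a,R)
E
```

```text
t 18.35 tcp [ 518.65 -180.75   98.86] gap 75.4 F [1.02 0.88 0.18]
 shift cm [ 0.57 -0.1   4.93] turn [0.04 0.02 0.4 ]
```

Call:
{"op": "servo_tool", "data": {
  "commands": [
    [[30, 0, 0, 2.5, 0, 0, 0], [30, 0.2, 0, 4, 0, 0, 0], [30, 0.5, 0, 4.8, 0, 0, 0], [30, 0.5, 0, 4.8, 0, 0, 0], [30, 0.5, 0, 4.8, 0, 0, 0], [30, 0.5, 0, 4.8, 0, 0, 0]]
  ]
}}

```text
time: 18.95
tool_pos: [520.6, -225.9, 95.7]
tcp_rot: [90.1, 55.5, -2.6]
ft_force: [-0.1, -0.2, 0.8]
finger_gap: 75.6
```

```bash
python3 - <<'E'
from mv import *
R=orient(35,-2.9,-1); a=R.as_matrix()[:,0]; go(A+7*a,R)
c=r.calibration('top');T=np.linalg.inv(c['pose'])
def proj(p):
    q=T[:3,:3]@p+T[:3,3]; return c['fx']*q[0]/q[2]+c['cx'],c['fy']*q[1]/q[2]+c['cy']
p,R0,s=cur()
b=r.snapshot('top')[0]; M=R0.as_matrix()
for sg in(-1,1):
    u,v=proj(p-9*M[:,0]+M[:,2]*sg*s['finger_gap']/2); print((u-370)*10,(v-160)*10)
cv2.imwrite('pics/a1.png',cv2.resize(b[160:220,370:450],(800,600),interpolation=2)[:,:,::-1])
E
```

```text
t 18.95 tcp [ 520.64 -225.85   95.71] gap 75.6 F [-0.09 -0.17  0.85]
 shift cm [ 6.77 -0.2   0.46] turn [ 0.13 -0.15  0.55]
252.3385527036828 325.4669330815378
548.9506510701926 304.18656968765333
```

View pics/a1.png

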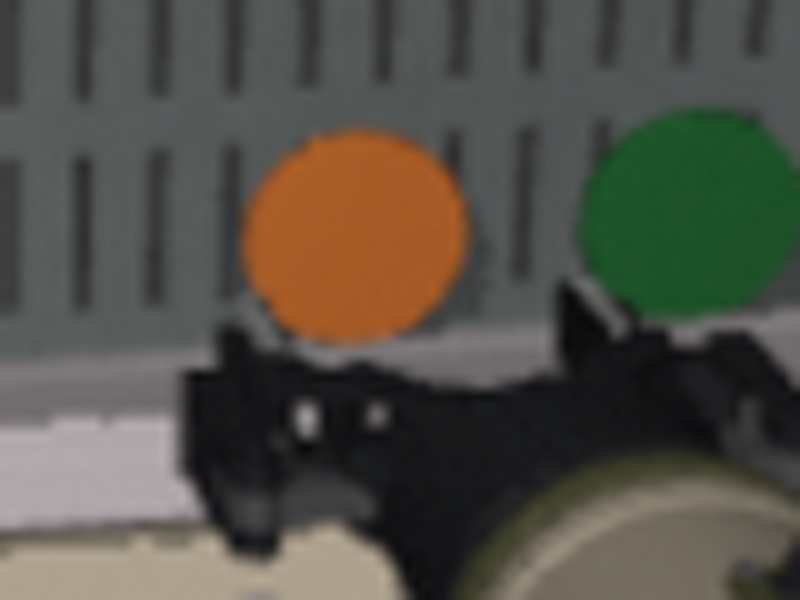

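Call:
{"op": "servo_tool", "data": {
  "commands": [
    [[30, 1.5, -0.1, 0.3, 0, 0, 0.2], [30, 3, -0.15, 0.45, 0, 0, 0.4], [30, 4, -0.15, 0.45, 0, 0, 0.5], [30, 4.5, -0.15, 0.45, 0, 0, 0.5], [30, 4.5, -0.15, 0.45, 0, 0, 0.5], [30, 4.5, -0.15, 0.45, 0, 0, 0.5]]
  ]
}}

```text
time: 19.6
tool_pos: [544.8, -232.5, 58.6]
tcp_rot: [90.0, 55.0, -2.7]
ft_force: [-0.2, -0.3, 0.3]
finger_gap: 75.3
```

```bash
python3 - <<'E'
from mv import *
R=orient(35,-2.9,-1); a=R.as_matrix()[:,0]; go(A+7*a,R)
b=r.snapshot('top')[0]; go(A+7*a,R)
cv2.imwrite('pics/a2.png',cv2.resize(b[160:220,370:450],(800,600),interpolation=2)[:,:,::-1])
E
```

```text
t 19.6 tcp [ 544.82 -232.45   58.58] gap 75.3 F [-0.18 -0.26  0.3 ]
 shift cm [ 2.32 -0.14 -0.09] turn [ 0.12 -0.09 -0.  ]
t 19.65 tcp [ 544.86 -232.68   58.81] gap 75.2 F [0.29 0.54 0.64]
 shift cm [ 2.34 -0.16 -0.12] turn [ 0.12 -0.07 -0.02]
```

View pics/a2.png

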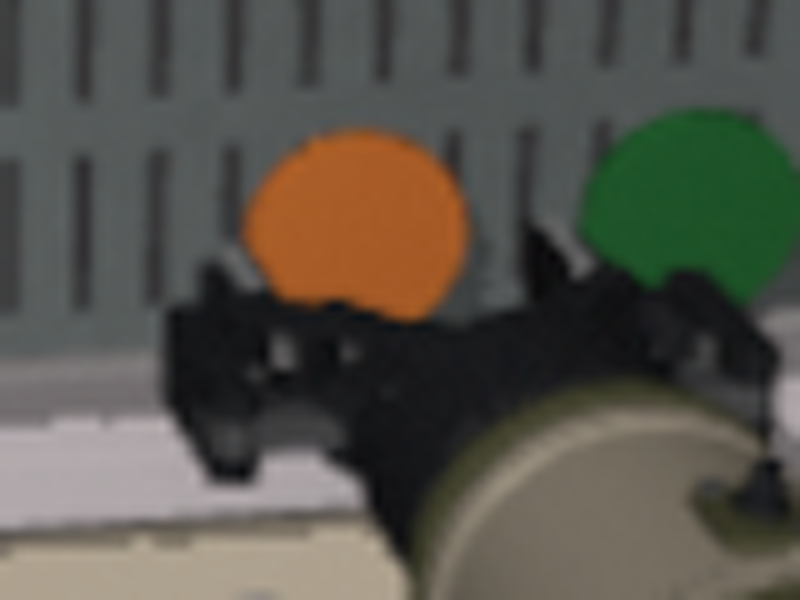

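Call:
{"op": "servo_tool", "data": {
  "commands": [
    [[30, 1, -0.15, -0.1, 0, 0, 0], [30, 2, -0.15, -0.1, 0, 0, 0], [30, 2, -0.15, -0.1, 0, 0, 0], [30, 2, -0.15, -0.1, 0, 0, 0]]
  ]
}}

```text
time: 20.05
tool_pos: [554.9, -232.3, 41.3]
tcp_rot: [90.0, 55.0, -2.8]
ft_force: [-0.4, -0.3, -0.8]
finger_gap: 75.8
```

```bash
python3 - <<'E'
from mv import *
R=orient(35,-2.9,-1); a=R.as_matrix()[:,0]; go(A+7*a,R)
E
```

```text
t 20.05 tcp [ 554.91 -232.25   41.35] gap 75.8 F [-0.41 -0.27 -0.77]
 shift cm [ 0.33  0.02 -0.03] turn [ 0.09 -0.08  0.  ]
```

Call:
{"op": "servo_tool", "data": {
  "commands": [
    [[30, 0.2, 0, 0, 0, 0, 0], [30, 0.27, 0, 0, 0, 0, 0], [30, 0.27, 0, 0, 0, 0, 0], [60, 0.27, 0, 0, 0, 0, 0], [75, 0.27, 0, 0, 0, 0, 0], [110, 0.27, 0, 0, 0, 0, 0], [110, 0.27, 0, 0, 0, 0, 0], [110, 0.27, 0, 0, 0, 0, 0]]
  ],
  "force": 30
}}

```text
time: 20.85
tool_pos: [556.3, -232.4, 39.1]
tcp_rot: [90.0, 55.0, -2.8]
ft_force: [-11.1, 1.5, 10.1]
finger_gap: 58.5
```

```bash
python3 - <<'E'
from mv import *
R=orient(35,-2.9,-1); a=R.as_matrix()[:,0]; go(A+7*a,R)
E
```

```text
t 20.85 tcp [ 556.33 -232.43   39.14] gap 58.5 F [-11.1    1.48  10.1 ]
 shift cm [ 0.07  0.03 -0.04] turn [ 0.1  -0.08  0.01]
```

Call:
{"op": "servo_tool", "data": {
  "commands": [
    [[110, -0.1, 0, 0, 0, 0, 0], [110, -0.2, 0, 0, 0, 0, 0], [110, -0.5, 0, 0, 0, 0, 0], [110, -1.2, 0, 0, 0, 0, 0], [110, -2.2, 0, 0, 0, 0, 0], [110, -3.2, 0, 0, 0, 0, 0], [110, -4, 0, 0, 0, 0, 0], [110, -4, 0, 0, 0, 0, 0]]
  ]
}}

```text
time: 21.65
tool_pos: [533.6, -231.8, 72.8]
tcp_rot: [89.9, 54.9, -2.9]
ft_force: [-0.3, -0.3, -0.6]
finger_gap: 58.3
```

```bash
python3 - <<'E'
from mv import *
go([525.9,157.4,100],orient(0,-2.9,-1))
im=r.snapshot('side')[0];
cv2.imwrite('pics/a3.png',cv2.resize(im[110:210,310:410],(600,600),interpolation=2)[:,:,::-1])
E
```

```text
t 21.65 tcp [ 533.62 -231.77   72.84] gap 58.3 F [-0.34 -0.28 -0.64]
 shift cm [ -3.79  -0.61 -38.83] turn [  0.11   0.02 -35.07]
```

View pics/a3.png

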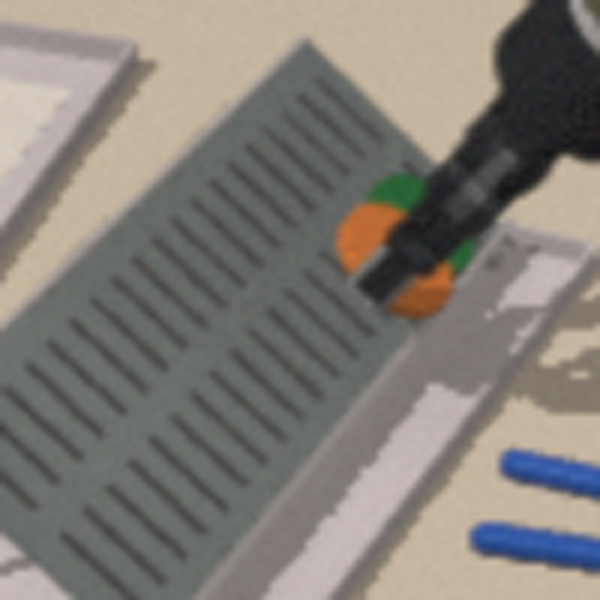

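Call:
{"op": "servo_tool", "data": {
  "commands": [
    [[110, -1.5, 0, -0.5, 0, 0, -3], [110, -3, 0, -3, 0, 0, -7], [110, -4.5, -0.2, -7, 0, 0, -12], [110, -5.5, -0.3, -11.5, 0, 0, -17], [110, -6, -0.4, -16, 0, 0, -22], [110, -6, -0.5, -20.5, 0, 0, -27], [110, -5.5, -0.5, -25, 0, 0, -31], [110, -4.8, -0.6, -29.5, 0, 0, -35]]
  ]
}}

```text
time: 22.5
tool_pos: [516.1, 67.2, 107.9]
tcp_rot: [-72.9, 89.9, -165.7]
ft_force: [1.2, -1.4, -0.4]
finger_gap: 58.1
```

Call:
{"op": "servo_tool", "data": {
  "commands": [
    [[110, 0.3, 0, -3.5, 0, 0, 0], [110, 0.6, 0, -6, 0, 0, 0], [110, 0.9, 0, -8, 0, 0, 0], [110, 0.9, 0, -9, 0, 0, 0], [110, 0.9, 0, -9.3, 0, 0, 0], [110, 0.9, 0, -9.3, 0, 0, 0], [110, 0.9, 0, -9.3, 0, 0, 0]]
  ]
}}

```text
time: 23.2
tool_pos: [520.2, 157.0, 98.6]
tcp_rot: [121.5, 90.0, 28.7]
ft_force: [0.7, 0.3, -0.9]
finger_gap: 58.5
```

```bash
python3 - <<'E'
from mv import *
go([526.1,157.4,54],orient(0,-2.9,-1))
E
```

```text
t 23.2 tcp [520.19 157.    98.63] gap 58.5 F [ 0.69  0.32 -0.88]
 shift cm [ 4.46  0.59 -0.07] turn [ 0.07 -0.   -0.  ]
```

Call:
{"op": "servo_tool", "data": {
  "commands": [
    [[110, 1, 0.3, -0.05, 0, 0, 0], [110, 2.2, 0.58, -0.05, 0, 0, 0], [110, 3.2, 0.58, -0.05, 0, 0, 0], [110, 4, 0.58, -0.05, 0, 0, 0], [110, 4.4, 0.58, -0.05, 0, 0, 0], [110, 4.4, 0.58, -0.05, 0, 0, 0], [110, 4.4, 0.58, -0.05, 0, 0, 0]]
  ]
}}

```text
time: 23.9
tool_pos: [525.9, 158.2, 54.6]
tcp_rot: [176.6, 90.0, 83.8]
ft_force: [0.6, -0.9, -0.1]
finger_gap: 58.1
```

```bash
python3 look.py a4;python3 - <<'E'
from mv import *
go([526.1,157.4,48],orient(0,-2.9,-1))
E
```

```text
t 23.9 tcp [525.95 158.17  54.64] gap 58.1 F [ 0.57 -0.95 -0.15]
 shift cm [ 2.36 -0.    0.09] turn [ 0.12 -0.02 -0.  ]
[ 11.38   8.76 103.12   0.02  68.11 104.15]
t 24.0 tcp [526.32 158.26  55.12] gap 58.2 F [-0.29  0.89 -1.04]
 shift cm [ 0.71 -0.02  0.09] turn [ 0.12 -0.03 -0.05]
```

View pics/a4.png

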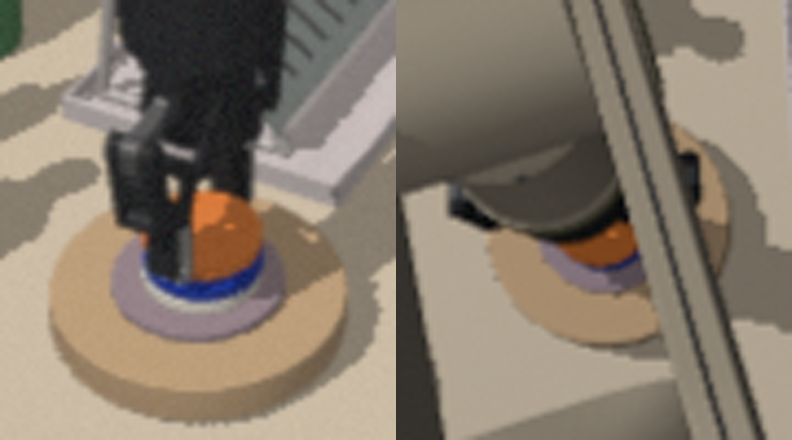

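Amber hovers about 7 mm above blue, in line with the stack (left panel centre ~(203,240)).

Call:
{"op": "servo_tool", "data": {
  "commands": [
    [[110, 0.2, -0.03, 0.09, 0, 0, 0], [110, 0.4, -0.03, 0.09, 0, 0, 0], [110, 0.55, -0.03, 0.09, 0, 0, 0], [110, 0.65, -0.03, 0.09, 0, 0, 0], [110, 0.65, -0.03, 0.09, 0, 0, 0], [110, 0.65, -0.03, 0.09, 0, 0, 0]]
  ]
}}

```text
time: 24.6
tool_pos: [525.5, 157.3, 48.0]
tcp_rot: [-146.5, 90.0, 120.7]
ft_force: [0.4, 0.7, -0.4]
finger_gap: 58.0
```

Call:
{"op": "servo_tool", "data": {
  "commands": [
    [[110, 0.05, 0, 0, 0, 0, 0], [110, 0.1, 0, 0, 0, 0, 0], [110, 0.1, 0, 0, 0, 0, 0]]
  ]
}}

```text
time: 24.9
tool_pos: [525.7, 157.3, 47.6]
tcp_rot: [166.6, 90.0, 73.8]
ft_force: [-2.3, -0.3, 4.6]
finger_gap: 58.0
```

Call:
{"op": "servo_tool", "data": {
  "commands": [
    [[110, -0.04, 0, 0, 0, 0, 0], [80, -0.04, 0, 0, 0, 0, 0], [60, -0.04, 0, 0, 0, 0, 0], [35, -0.04, 0, 0, 0, 0, 0], [30, -0.04, 0, 0, 0, 0, 0], [30, -0.04, 0, 0, 0, 0, 0]]
  ]
}}

```text
time: 25.5
tool_pos: [525.5, 157.2, 47.3]
tcp_rot: [-144.6, 90.0, 122.6]
ft_force: [0.8, 0.5, -0.8]
finger_gap: 75.3
```

Call:
{"op": "servo_tool", "data": {
  "commands": [
    [[25, -0.6, 0, 0, 0, 0, 0], [25, -1.5, 0, 0, 0, 0, 0], [25, -3, 0, 0, 0, 0, 0], [25, -5.5, 0, 0, 0, 0, 0], [25, -8, 0, 0, 0, 0, 0], [25, -10.5, 0, 0, 0, 0, 0], [25, -13, 0, 0, 0, 0, 0], [25, -13, 0, 0, 0, 0, 0]]
  ]
}}

```text
time: 26.3
tool_pos: [528.4, 157.8, 183.8]
tcp_rot: [106.2, 89.5, 13.4]
ft_force: [-0.5, 0.4, -0.3]
finger_gap: 77.1
```

```bash
python3 look.py a5; python3 - <<'E'
from mv import *
L=np.array([458.5,383.7,0]); R=orient(0,-2.9,-1)
for y in(-2.9,20,40): print(y);go(L+[0,0,150],orient(0,y,-1))
E
```

```text
t 26.3 tcp [528.42 157.8  183.79] gap 77.1 F [-0.49  0.41 -0.34]
 shift cm [15.28 -0.38  0.1 ] turn [ 0.12 -0.14 -0.49]
[ 11.29   1.01  97.05   0.02  81.43 104.07]
-2.9
t 26.4 tcp [526.38 157.37 179.41] gap 76.8 F [-1.44  0.8  -0.92]
 shift cm [  2.94  -7.89 -22.27] turn [ 0.11 -0.06 -0.17]
20
t 26.4 tcp [526.38 157.37 179.41] gap 76.8 F [-1.44  0.8  -0.92]
 shift cm [  2.94  -7.89 -22.27] turn [-22.79  -0.03  -0.18]
40
t 26.4 tcp [526.38 157.37 179.41] gap 76.8 F [-1.44  0.8  -0.92]
 shift cm [  2.94  -7.89 -22.27] turn [-42.79   0.01  -0.19]
```

View pics/a5.png

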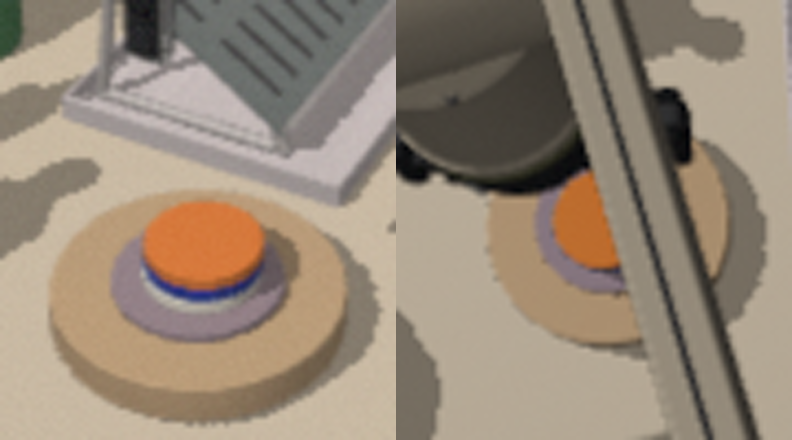

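```bash
python3 - <<'E'
from mv import *
from disc import ell
c=r.calibration('top'); Z=np.array([0,0,1.])
print(hit(c,171.2,243.3,Z,94))
p=np.load('top0p.npy'); hs=cv2.cvtColor(p,cv2.COLOR_RGB2HSV)
m=np.zeros((400,640),bool); m[235:252,162:182]=hs[235:252,162:182,2]<70
print(m.sum(), ell(m), hit(c,*ell(m)[0],Z,94))
go([458.4,383.7,140],orient(0,20,-1))
E
```

```text
[458.6  382.71  94.  ]
53 ((170.8758087158203, 242.71563720703125), (4.590328216552734, 5.553820610046387), 38.00448989868164) [460.14 383.44  94.  ]
t 26.4 tcp [526.38 157.37 179.41] gap 76.8 F [-1.44  0.8  -0.92]
 shift cm [  3.94  -7.9  -22.27] turn [-22.79  -0.03  -0.18]
```

Call:
{"op": "servo_tool", "data": {
  "commands": [
    [[20, 0, -0.8, -3, -3, 0, 0], [20, 0, -2, -7, -7, 0, 0], [20, 0, -3.5, -11, -11, 0, 0], [20, 0.5, -5, -15, -15, 0, 0], [20, 1.5, -6.5, -18.5, -19, 0, 0], [20, 2.5, -7.5, -21, -22, 0, 0], [20, 3.9, -7.9, -22.2, -22.8, 0, 0], [20, 3.9, -7.9, -22.2, -22.8, 0, 0]]
  ]
}}

```text
time: 27.2
tool_pos: [455.1, 382.6, 134.9]
tcp_rot: [-78.4, 89.7, -148.3]
ft_force: [0.0, 0.5, -0.3]
finger_gap: 78.7
```

Call:
{"op": "servo_tool", "data": {
  "commands": [
    [[45, 0, 0, 0, 0, 0, 0], [45, 0, 0, 0, 0, 0, 0], [45, 0, 0, 0, 0, 0, 0]]
  ]
}}

```text
time: 27.5
tool_pos: [458.5, 381.9, 139.3]
tcp_rot: [107.5, 89.9, 37.4]
ft_force: [-0.2, -0.8, -0.1]
finger_gap: 70.6
```

```bash
python3 - <<'E'
from mv import *
go([459,383.5,69],orient(0,20,-1))
ims=[r.snapshot(n)[0] for n in('side','top')]
cv2.imwrite('pics/l1.png',cv2.hconcat([cv2.resize(ims[0][270:390,240:350],(396,432),interpolation=2),cv2.resize(ims[1][190:300,130:230],(396,432),interpolation=2)])[:,:,::-1])
E
```

```text
t 27.5 tcp [458.47 381.85 139.31] gap 70.6 F [-0.23 -0.76 -0.1 ]
 shift cm [ 7.03  0.1  -0.13] turn [-0.11 -0.02 -0.07]
```

View pics/l1.png

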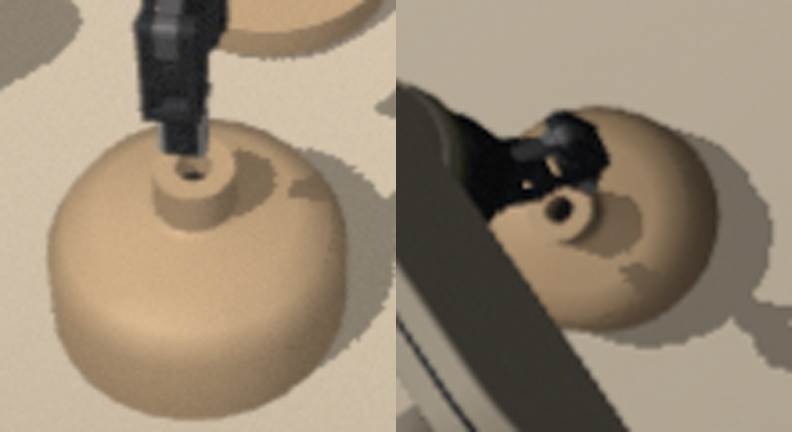

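Call:
{"op": "servo_tool", "data": {
  "commands": [
    [[45, 1, 0.1, -0.1, 0, 0, 0], [45, 2.5, 0.1, -0.1, 0, 0, 0], [45, 3.8, 0.1, -0.1, 0, 0, 0], [45, 4.6, 0.1, -0.1, 0, 0, 0], [45, 4.6, 0.1, -0.1, 0, 0, 0], [45, 4.6, 0.1, -0.1, 0, 0, 0]]
  ]
}}

```text
time: 28.2
tool_pos: [457.7, 384.0, 92.0]
tcp_rot: [-95.8, 90.0, -165.8]
ft_force: [0.6, 1.1, 0.3]
finger_gap: 69.8
```

```bash
python3 - <<'E'
from mv import *
go([459,383.5,69],orient(0,20,-1))
ims=[r.snapshot(n)[0] for n in('side','top')]
cv2.imwrite('pics/l2.png',cv2.hconcat([cv2.resize(ims[0][270:390,240:350],(396,432),interpolation=2),cv2.resize(ims[1][190:300,130:230],(396,432),interpolation=2)])[:,:,::-1])
E
```

```text
t 28.2 tcp [457.74 383.98  92.02] gap 69.8 F [0.58 1.05 0.28]
 shift cm [2.3  0.1  0.09] turn [ 0.02 -0.    0.05]
```

View pics/l2.png

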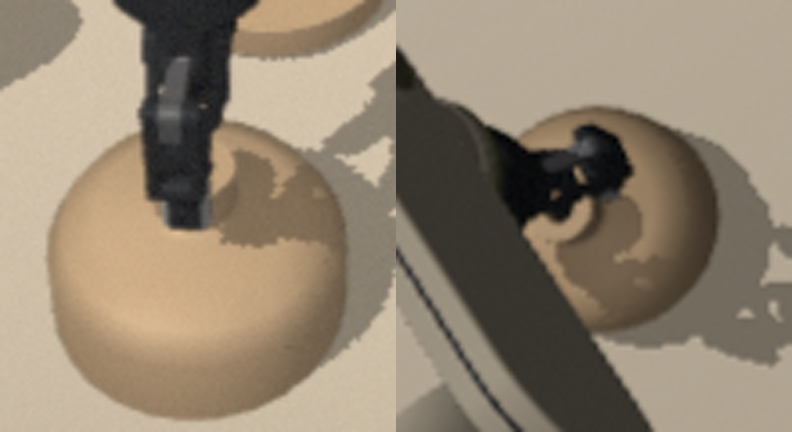

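Call:
{"op": "servo_tool", "data": {
  "commands": [
    [[45, 0.8, 0.1, 0.05, 0, 0, 0], [45, 1.6, 0.1, 0.05, 0, 0, 0], [45, 2.1, 0.1, 0.05, 0, 0, 0], [45, 2.1, 0.1, 0.05, 0, 0, 0], [45, 2.1, 0.1, 0.05, 0, 0, 0]]
  ]
}}

```text
time: 28.8
tool_pos: [458.9, 383.8, 71.1]
tcp_rot: [-102.2, 90.0, -172.2]
ft_force: [-0.7, 0.8, 0.1]
finger_gap: 70.1
```

Call:
{"op": "servo_tool", "data": {
  "commands": [
    [[80, 0, 0, 0, 0, 0, 0], [110, 0, 0, 0, 0, 0, 0], [130, 0, 0, 0, 0, 0, 0], [180, 0, 0, 0, 0, 0, 0], [180, 0, 0, 0, 0, 0, 0], [180, 0, 0, 0, 0, 0, 0]]
  ],
  "force": 50
}}

```text
time: 29.4
tool_pos: [459.5, 384.1, 72.1]
tcp_rot: [114.5, 89.9, 44.5]
ft_force: [-0.1, -1.1, 5.2]
finger_gap: 38.3
```

```bash
python3 - <<'E'
from mv import *
go([459,383.5,69],orient(0,20,-1))
E
```

```text
t 29.4 tcp [459.45 384.11  72.14] gap 38.3 F [-0.06 -1.14  5.17]
 shift cm [ 0.31 -0.06  0.04] turn [ 0.01 -0.02 -0.05]
```

Call:
{"op": "servo_tool", "data": {
  "commands": [
    [[180, -0.3, 0, 0, 0, 0, 0], [180, -1, 0, 0, 0, 0, 0], [180, -2.2, 0, 0, 0, 0, 0], [180, -4, 0, 0, 0, 0, 0], [180, -6, 0, 0, 0, 0, 0], [180, -7.8, 0, 0, 0, 0, 0], [180, -8.5, 0, 0, 0, 0, 0], [180, -8.5, 0, 0, 0, 0, 0]]
  ]
}}

```text
time: 30.2
tool_pos: [459.9, 384.5, 158.3]
tcp_rot: [111.2, 89.8, 41.2]
ft_force: [0.5, 0.1, -3.7]
finger_gap: 38.0
```

```bash
python3 - <<'E'
from mv import *
go([526,157.4,158],orient(0,20,-1))
ims=[r.snapshot(n)[0] for n in('side','top')]
cv2.imwrite('pics/l3.png',cv2.hconcat([cv2.resize(ims[0][220:340,240:350],(396,432),interpolation=2),cv2.resize(ims[1][190:300,130:230],(396,432),interpolation=2)])[:,:,::-1])
E
```

```text
t 30.2 tcp [459.93 384.54 158.34] gap 38.0 F [ 0.51  0.12 -3.69]
 shift cm [ 0.   -1.57 23.6 ] turn [ 0.01 -0.06 -0.17]
```

View pics/l3.png

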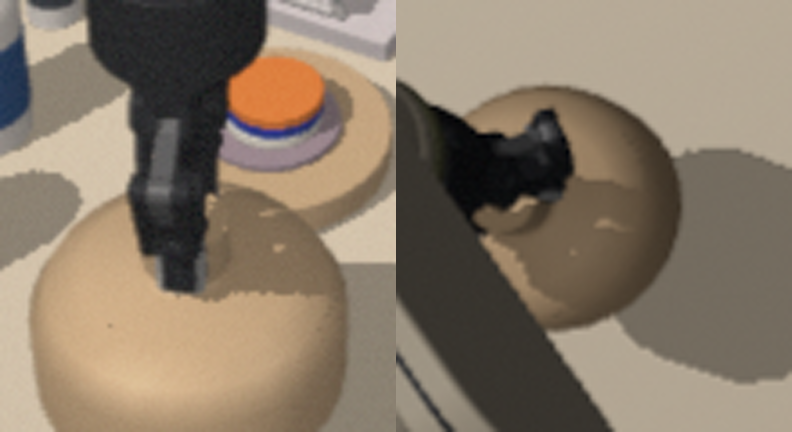

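Call:
{"op": "servo_tool", "data": {
  "commands": [
    [[180, 0, -0.1, 1, 0, 0, 0], [180, 0, -0.2, 3, 0, 0, 0], [180, 0, -0.4, 6, 0, 0, 0], [180, 0, -0.6, 9, 0, 0, 0], [180, 0, -0.8, 12, 0, 0, 0], [180, 0, -1, 15, 0, 0, 0], [180, 0, -1.2, 18, 0, 0, 0], [180, 0, -1.4, 20.5, 0, 0, 0]]
  ]
}}

```text
time: 31.1
tool_pos: [515.7, 184.1, 155.2]
tcp_rot: [-89.7, 89.9, -159.7]
ft_force: [0.0, -0.1, -2.6]
finger_gap: 38.2
```

Call:
{"op": "servo_tool", "data": {
  "commands": [
    [[180, 0, -0.1, 1.7, 0, 0, 0], [180, 0, -0.15, 2.7, 0, 0, 0], [180, 0, -0.15, 3.1, 0, 0, 0], [180, 0, -0.15, 3.1, 0, 0, 0], [180, 0, -0.15, 3.1, 0, 0, 0]]
  ]
}}

```text
time: 31.6
tool_pos: [525.0, 157.5, 156.2]
tcp_rot: [-151.0, 90.0, 139.1]
ft_force: [0.0, 0.6, -4.3]
finger_gap: 38.5
```

```bash
sed -i '/cv2.imwrite/d' look.py; echo "cv2.imwrite(f'pics/{tag}.png',cv2.hconcat([cv2.resize(ims[0][170:290,265:365],(396,475),interpolation=2),cv2.resize(ims[1][150:270,210:310],(396,475),interpolation=2)])[:,:,::-1])" >> look.py
python3 look.py l4; python3 - <<'E'
from mv import *
go([526.4,157.4,100],orient(0,20,-1))
E
```

```text
t 31.6 tcp [525.01 157.46 156.18] gap 38.5 F [ 0.03  0.58 -4.27]
 shift cm [12.52  0.08  0.05] turn [22.94 -0.03  0.03]
[11.31  2.23 98.76  0.04 79.04 81.26]
t 31.7 tcp [525.04 157.66 156.32] gap 38.3 F [-0.09  0.06 -3.82]
 shift cm [5.63 0.12 0.07] turn [ 0.07 -0.03  0.01]
```

View pics/l4.png

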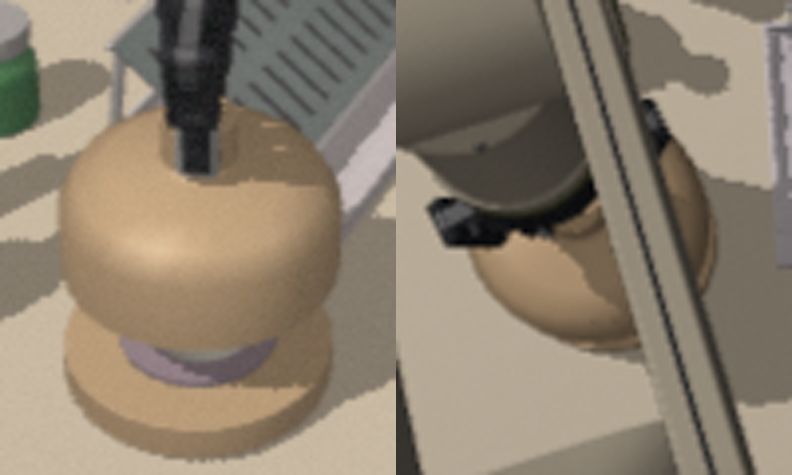

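Call:
{"op": "servo_tool", "data": {
  "commands": [
    [[180, 0.8, 0.12, 0.07, 0, 0, 0], [180, 1.8, 0.12, 0.07, 0, 0, 0], [180, 2.8, 0.12, 0.07, 0, 0, 0], [180, 3.6, 0.12, 0.07, 0, 0, 0], [180, 4.2, 0.12, 0.07, 0, 0, 0], [180, 4.5, 0.12, 0.07, 0, 0, 0], [180, 4.5, 0.12, 0.07, 0, 0, 0], [180, 4.5, 0.12, 0.07, 0, 0, 0]]
  ]
}}

```text
time: 32.5
tool_pos: [526.9, 156.7, 111.7]
tcp_rot: [115.2, 90.0, 45.2]
ft_force: [-0.2, 0.0, -3.3]
finger_gap: 38.4
```

```bash
python3 look.py l5; python3 - <<'E'
from mv import *
go([526.4,157.4,100],orient(0,20,-1))
E
```

```text
t 32.5 tcp [526.93 156.68 111.71] gap 38.4 F [-0.24  0.04 -3.26]
 shift cm [ 8.07 -0.08 -0.09] turn [22.91 -0.02 -0.03]
[ 11.2    4.85 100.88   0.02  74.24  81.19]
t 32.6 tcp [527.12 156.68 112.01] gap 38.5 F [-0.16 -0.11 -3.61]
 shift cm [ 1.2  -0.04 -0.09] turn [ 0.01 -0.01 -0.06]
```

View pics/l5.png

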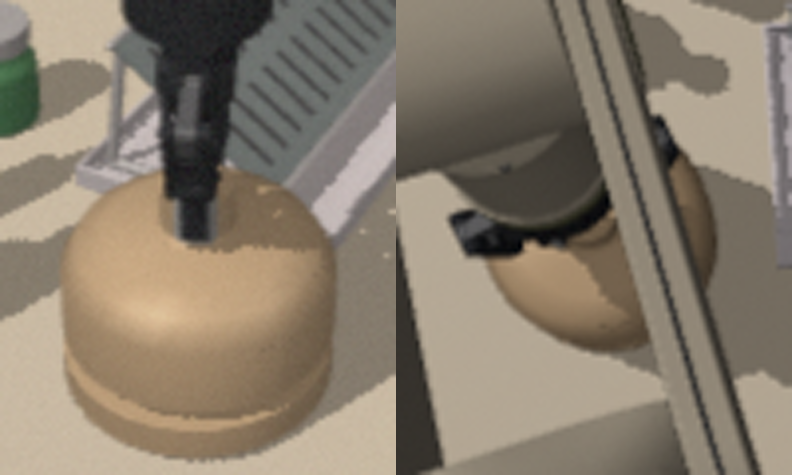

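Call:
{"op": "servo_tool", "data": {
  "commands": [
    [[180, 0.3, -0.04, -0.07, 0, 0, 0], [180, 0.6, -0.04, -0.07, 0, 0, 0], [180, 0.85, -0.04, -0.07, 0, 0, 0], [180, 1, -0.04, -0.07, 0, 0, 0], [180, 1, -0.04, -0.07, 0, 0, 0], [180, 1, -0.04, -0.07, 0, 0, 0]]
  ]
}}

```text
time: 33.2
tool_pos: [526.0, 157.2, 101.3]
tcp_rot: [-156.8, 90.0, 133.2]
ft_force: [-0.2, 0.5, -3.6]
finger_gap: 38.5
```

Call:
{"op": "servo_tool", "data": {
  "commands": [
    [[180, 0.05, 0, 0, 0, 0, 0], [180, 0.1, 0, 0, 0, 0, 0], [180, 0.1, 0, 0, 0, 0, 0]]
  ]
}}

```text
time: 33.5
tool_pos: [526.0, 157.2, 100.4]
tcp_rot: [-169.4, 90.0, 120.6]
ft_force: [0.0, -0.0, -3.3]
finger_gap: 38.6
```

Call:
{"op": "servo_tool", "data": {
  "commands": [
    [[180, 0.05, 0, 0, 0, 0, 0], [180, 0.05, 0, 0, 0, 0, 0], [180, 0.05, 0, 0, 0, 0, 0]]
  ]
}}

```text
time: 33.8
tool_pos: [526.1, 157.2, 100.2]
tcp_rot: [157.4, 90.0, 87.4]
ft_force: [-1.5, 0.3, -0.6]
finger_gap: 38.2
```

Call:
{"op": "servo_tool", "data": {
  "commands": [
    [[180, 0.05, 0, 0, 0, 0, 0], [180, 0.05, 0, 0, 0, 0, 0], [180, 0.05, 0, 0, 0, 0, 0]]
  ]
}}

```text
time: 34.1
tool_pos: [526.1, 157.2, 100.1]
tcp_rot: [151.2, 90.0, 81.2]
ft_force: [-4.3, -0.9, 6.5]
finger_gap: 38.5
```

Call:
{"op": "servo_tool", "data": {
  "commands": [
    [[180, -0.03, 0, 0, 0, 0, 0], [125, -0.03, 0, 0, 0, 0, 0], [100, -0.03, 0, 0, 0, 0, 0], [60, -0.03, 0, 0, 0, 0, 0], [40, -0.03, 0, 0, 0, 0, 0], [40, -0.03, 0, 0, 0, 0, 0], [40, -0.03, 0, 0, 0, 0, 0]]
  ]
}}

```text
time: 34.8
tool_pos: [526.1, 157.1, 99.7]
tcp_rot: [-178.1, 90.0, 111.9]
ft_force: [0.6, -0.5, 0.1]
finger_gap: 72.0
```

Call:
{"op": "servo_tool", "data": {
  "commands": [
    [[40, -0.6, 0, 0, 0, 0, 0], [40, -1.5, 0, 0, 0, 0, 0], [40, -3, 0, 0, 0, 0, 0], [40, -5.5, 0, 0, 0, 0, 0], [40, -8, 0, 0, 0, 0, 0], [40, -10.5, 0, 0, 0, 0, 0], [40, -12, 0, 0, 0, 0, 0], [40, -12, 0, 0, 0, 0, 0]]
  ]
}}

```text
time: 35.6
tool_pos: [527.9, 157.5, 223.6]
tcp_rot: [84.2, 89.7, 14.2]
ft_force: [0.1, 0.6, 1.0]
finger_gap: 71.8
```

```bash
python3 look.py l6; python3 - <<'E'
from mv import *
P=cloud(r.calibration('side'),np.load('side_l6d.npy'))
m=(abs(P[...,0]-526)<80)&(abs(P[...,1]-162)<80)&(P[...,2]>116)&(P[...,2]<126)
Q=P[m]; print(len(Q),np.median(Q,0),(Q.min(0)+Q.max(0))/2)
A=np.c_[Q[:,:2]-Q[:,:2].mean(0),np.ones(len(Q))]; print(np.linalg.lstsq(A,Q[:,2],rcond=None)[0])
E
```

```text
t 35.6 tcp [527.86 157.5  223.59] gap 71.8 F [0.07 0.58 0.97]
 shift cm [19.26 -0.31 -0.06] turn [22.91 -0.03 -0.34]
[11.27 -0.26 94.14  0.02 85.79 81.25]
203 [526.88 162.72 121.77] [527.21 160.6  120.35]
[  0.01  -0.02 121.38]
```

View pics/l6.png

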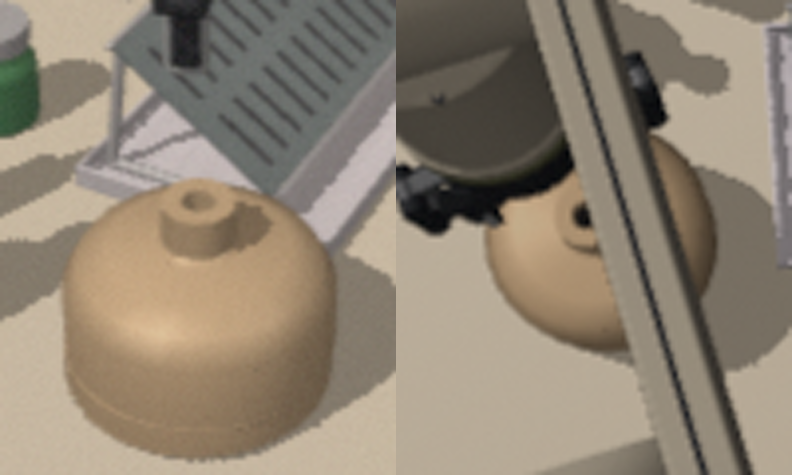

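```bash
python3 -c "
from bench import r
print(r.hand_in())"
```

```text
the job is handed in; nothing more can be done
None
```

The kiln is loaded and the job handed in at about 36 s; no verdict came back. White, blue and amber are stacked in that order on the platform. The lid is over them, released, and the gripper is about 120 mm clear.

- **Setting down:** Each disc and the lid was lowered in steps of about 1 mm or less until the wrist force showed contact, at about 2–7 N. The first contact came within about 0.5 mm of the expected height. Pictures after each release show the discs flush.
- **Lid:** It looks flush all round on the rim. Depth puts its top at 121.8 mm against 122 mm expected. In the side camera its post is within about 1 mm of the platform centre measured earlier.
- **Stack under the lid:** I could not see it once the lid was on. The last view of it, before the lid, was straight, and the lid went down with no unexpected force.
- **Disagreements:** The two cameras differ by about 5 mm in y. I used the top camera because the fingers seen in it matched the reported tool position. One side-camera fit put the white disc about 2.5 mm off the platform centre in y, while the top view put it within about 1 mm.
- **Bystanders:** I did not measure the green disc or the bystanders again at the end. The views along the way showed no sign of touching them.

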